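# Lock a fresh cartridge into the gas purifier

### The job

Fit the fresh gas-filter cartridge (green band, lying on the bench) into the purifier's one empty position: stand it up, take it by the wing on its cap, set its foot in the empty collar with the two ears in the slots, push it down against the spring, turn it a quarter turn clockwise to the stop and let it rise into its locked notch. Only then flip that position's blue supply toggle fully over to open, and let go. Leave the other five toggles, the fitted cartridges and the spent cartridge (brown band) as they are.

Things in the scene. Friction and masses are not known exactly. Their poses are not given: they have to be found in the camera images.
- fresh_center (a point): Centre, half-way along, of the fresh cartridge: canister 152 mm long, about 0.3 kg, white round body 46 mm across with a GREEN band, lying on its side at the start. z of this point runs along it from foot to wing; x along the two ears and the wing's width, level while it lies. Body from 54 mm below to 16 mm above this centre. It stands stably on its foot.
- fresh_cap (a point): Centre of the fresh cartridge's black square cap, 46 x 46 mm and 32 mm long, 32 mm from the cartridge's centre towards the wing. Same axes; its flats face x and y, so while the cartridge lies it can be gripped level across x.
- fresh_wing (a point): Centre of the black wing grip on the cap's end: 12 mm thick (y), 44 mm wide (x), 28 mm tall (z), in line with the ears; 62 mm from the cartridge's centre; its end is the cartridge's end. Same axes.
- fresh_foot (a point): Underside of the fresh cartridge's steel foot, 76 mm from its centre, same axes. Foot 44 mm across, 6 mm thick, with two opposite ears along x (70 mm over both tips, 12 mm wide, 6 mm thick, flush with the underside); above it a neck 38 mm across and 16 mm tall, then the body.
- collar_a (a point): Centre of the empty collar's floor (floor 36 mm above the bench). x points to the purifier's rear, y left along the row, z up. The collar is an open bayonet ring, 88 mm across outside, 77 inside, 20 mm tall. Two slots, along +x and -x, 22 mm wide and open upwards, let the ears in (ears within 10 degrees of x); full walls on their other side stop any counterclockwise turn.
- track_a (a point): Centre of the collar's top edge, 20 mm above its floor. Clockwise of each slot a roof covers the ear's track, underside 12 mm above the floor: the foot's underside must be held under 6 mm above the floor to pass. After 90 degrees clockwise from above (ears along y, some degrees of play) a stop is met; let up there and the ears rise 4 mm into brass notches: locked, foot 10 mm above floor.
- seat_a (a joint): Round spring-loaded seat in the middle of the empty collar, 45 mm across; value = how far it is pressed (m). Unpressed its top, on which the foot comes to rest, is 11 mm above the collar's floor. 6 N start to press it, 13.5 N press it 5 mm (enough to turn), 19.5 N press it 9 mm, its hard end. The cartridge's weight counts towards this.
- supply_a (a joint): The empty position's BLUE supply toggle (rad): 0 = closed, leaning to the front; 1.0 = open, leaning to the rear. A light stiff lever (under 3 N at the tip) that stays where it is left.
- supply_a_tip (a point): Top end of the empty position's blue toggle: lever 50 mm from pivot to this end, blue handle 12 mm thick. It swings front to rear (along x of collar_a). Its pivot is 8 mm above the collar_a point, 90 mm in front of it and 25 mm to its left (the red one 25 mm to its right). All six toggles stand in one row, 50 mm apart.
- purge_a (a joint): The empty position's RED purge toggle (rad), same build: 0 = shut; must stay shut.
- supply_b (a joint): Blue supply toggle of one fitted position (rad): open at the start (near 1.0) and must stay open.
- purge_b (a joint): Red purge toggle of the same position: shut (near 0), must stay shut.
- supply_c (a joint): Blue supply toggle of the other fitted position: open at the start, must stay open.
- purge_c (a joint): Red purge toggle of that position: shut, must stay shut.
- collar_b (a point): Collar centre of one fitted position, as collar_a. The three positions stand side by side 100 mm apart on one base plate, in any order. A fitted cartridge (green band) stands in it, locked: its top is 162 mm above this point, its wing along the row.
- collar_c (a point): The same for the other fitted position.
- spent_center (a point): Centre (half-way up) of the spent cartridge: same shape as the fresh one, with a BROWN band, standing upright on the bench; leave it there.

How it is judged:
On the way, in this order (a step that is already met when the one before it is completed fails the run):
1. the fresh cartridge is locked: ears sprung up in the notches of the empty collar (horizontal distance between fresh_center and collar_a below 0.006 m and z of fresh_center in the frame of collar_a between 0.0835 and 0.089 m and angle between the x axis of fresh_center and the y axis of collar_a, either way round below 0.2 rad and angle between fresh_center's own z axis and vertical below 0.08 rad), for 0.2 s.
2. then the blue supply toggle of that position is flipped fully open (value of joint supply_a above 0.8 rad), for 0.2 s.
At the end, for the whole second after the job is handed in: Fresh cartridge upright and locked in the formerly empty collar (within 6 mm of its axis, centre 83.5 to 89 mm above its floor, ears within 0.2 rad of the row's direction); all blue toggles over 0.8 rad, all red under 0.2 rad; spent cartridge within 20 mm of its start (all of step 1 and value of joint each of supply_a, supply_b, supply_c above 0.8 rad and value of joint each of purge_a, purge_b, purge_c below 0.2 rad and distance of spent_center from where it was at the start of the episode below 0.02 m); the robot touches nothing.
It fails at once if another position's supply toggle is closed (value of joint any of supply_b, supply_c below 0.6 rad).
It fails at once if a purge toggle is opened (value of joint any of purge_a, purge_b, purge_c above 0.35 rad).
It fails at once if the supply toggle is opened before the cartridge is locked (value of joint supply_a above 0.5 rad and not (horizontal distance between fresh_center and collar_a below 0.006 m and z of fresh_center in the frame of collar_a between 0.0835 and 0.089 m and angle between the x axis of fresh_center and the y axis of collar_a, either way round below 0.2 rad and angle between fresh_center's own z axis and vertical below 0.08 rad)).
It fails at once if the spent cartridge is knocked (distance of spent_center from where it was at the start of the episode above 0.03 m).
It also fails if it takes over 72 s, if anything falls off the work surface, if the arm or the gripper's body presses on something with over 40 N, if the wrist force passes 120 N, or if a joint passes its speed limit or range.

### The arm

A 6-joint arm with a two-finger parallel gripper is mounted at the origin on a cart in front of the work surface, level with it; the furniture and walls round the work are solid. World frame = base frame: x ahead of the robot, y to its left, z up, the work surface at z = 0. Lengths are in m, angles in rad, forces in N, time in s.
With the tool pointing down it reaches from about 0.35 to 0.85 m from the base axis. Payload 8.1 kg.
Tool frame: the origin (TCP) lies on the centre line of the jaws, within the pads' length; the fingertips stand 17 mm ahead of it and the grasp point (between the pads) lies 2 mm behind it (robot.tip_reach is the z of the fingertips in the tool frame, in m); z points along the fingers, y is the direction in which the jaws open and shut (so a half turn about z gives the same grasp; the last joint's range is limited). The gripper opens to 93 mm and grips with 3 to 60 N. Pads are 15 mm wide; open, the fingers measure 128 mm over their backs; the gripper's body (75 mm by 188 mm) begins 65 mm behind the grasp point.
Start: joints at [-1.298, 0.13, 1.488, -0, 1.523, -0.085], TCP at [0.21, -0.562, 0.206] pointing down, gripper open.
Joint ranges: [-2.96, 2.96], [-0.89, 2.26], [0.02, 2.5], [-1.34, 4.48], [0, 2.73], [-2.66, 2.66]. Speed limits (rad/s): [2.39, 2.39, 2.79, 3.14, 3.14, 3.14].

### API

Orientations are given as a rotation vector (axis times angle).
In Python, from plant import robot, read_camera, ticket gives the robot as it stands.
- The arm moves only by the tool arm_command, never from a script. Its argument "rows" is a list of rows, each a list of 7 numbers: the shift along the world's x, y, z each as a share of 0.8 m, from -1 to 1, then the turn, a rotation vector about the world's x, y, z each as a share of 30 degrees, from -1 to 1, then the closure, from 0 (fully open) to 1 (shut). A call has 1 to 12 rows; each row is the pose to reach, as a shift and turn from the pose measured when the call began; what a row does not reach only later rows make up. A row lasts 1/12 s, in which the tool goes at most 41.7 mm and 7.16 degrees, less where a joint would pass 70% of its speed; a pose out of reach is approached as far as the arm can. A call with a number of a shift or a turn outside -1 to 1 is refused whole. A call with a gripper value outside its range is refused whole. The fingers move at their own pace and stop on an object; "grip_force" is the grip in N (left out, the last holds). Time passes only in rows, so rows that repeat a pose let the fingers close. It gives the time, the measured TCP pose, the force and the opening at its end, in the units of the state.
- robot.read_state(): the state, without advancing time (a new reading comes with each control period).
- read_camera(name): name is "scene" or "side" or "wrist"; returns a dict with "frame" (420x560x3 uint8, red, green, blue), "camera_matrix" (3x3 intrinsics, pixels), "cam_to_world" (4x4, takes a point from camera to world coordinates). Camera axes: x right, y up, looking along -z (the intrinsics and any distortion apply to the point x, -y, -z); pixel columns grow to the right and rows downward; lengths in m; the calibration is good to about 2 mm. The wrist camera is an equidistant fisheye: a pixel r from the principal point sees the ray r / f radians off the axis. A picture is of the moment at which its call begins. There is no depth.
- ticket.close_job(): hands the job in, once; it reports no verdict.
The state is a dict: "t": time; "q": joint angles; "dq": joint speeds; "joint_torque": joint torques, N m; "tool_pos": TCP position; "orientation": TCP orientation; "force": force on the tool from outside, world axes, zero at the start; "wrist_torque": the same for the moment, N m; "opening": finger opening in m.
Only numpy, scipy, OpenCV 4.12 (cv2) and the standard library are available. Lean on these libraries where they do the work, as an engineer would, in place of code of your own. Each camera call takes 0.05 s, during which the arm holds its last target.

## Working session

There is one attempt and no reset: what is moved stays moved. The work goes in short steps, Python scripts to look and compute and a tool call to move; the robot and the scene stay as the last step left them, time stands still between calls to the robot, and variables do not carry over. Pictures are saved under pics/ and viewed, and the job is handed in when it is done.

Besides the shell and the picture viewer there is one more tool, called after ">>>" in YAML: its name, and indented under it one key for each argument. arm_command: Moves the arm, as the interface text tells. Shift numbers are shares of 0.8 m and turn numbers shares of 30 degrees, none past 1 either way. Its arguments: {"type":"object","properties":{"rows":{"type":"array","items":{"type":"array","items":{"type":"number","minimum":-1,"maximum":1}}},"grip_force":{"type":"number"}},"required":["rows"]}

```bash
ls; mkdir -p pics
cat > h.py <<'E'
import numpy as np, cv2
from scipy.spatial.transform import Rotation as R
from plant import robot, read_camera, ticket
def snap(n,f):
    c=read_camera(n); cv2.imwrite('pics/'+f+'.png',c['frame'][:,:,::-1]); np.savez('pics/'+f+'.npz',K=c['camera_matrix'],T=c['cam_to_world'],f=c['frame']); return c
E
python3 - <<'E'
from h import *
for n in ['scene','side','wrist']:
    c=snap(n,n+'0'); print(n,c['camera_matrix'].round(1).tolist(),c['cam_to_world'].round(3).tolist(), c.keys())
s=robot.read_state(); print(s)
E
```

```text
pics
scene [[532.8, 0.0, 284.3], [0.0, 532.8, 207.0], [0.0, 0.0, 1.0]] [[-0.603, 0.527, -0.598, -0.143], [-0.797, -0.412, 0.441, 0.591], [-0.013, 0.743, 0.669, 0.871], [0.0, 0.0, 0.0, 1.0]] dict_keys(['frame', 'camera_matrix', 'cam_to_world'])
side [[438.5, 0.0, 278.3], [0.0, 438.5, 214.5], [0.0, 0.0, 1.0]] [[0.943, 0.221, -0.249, 0.316], [-0.332, 0.573, -0.749, -0.651], [-0.023, 0.789, 0.613, 0.683], [0.0, 0.0, 0.0, 1.0]] dict_keys(['frame', 'camera_matrix', 'cam_to_world'])
wrist [[325.2, 0.0, 281.7], [0.0, 325.2, 206.8], [0.0, 0.0, 1.0]] [[0.351, 0.908, 0.227, 0.272], [-0.936, 0.341, 0.085, -0.539], [-0.001, -0.243, 0.97, 0.383], [0.0, 0.0, 0.0, 1.0]] dict_keys(['frame', 'camera_matrix', 'cam_to_world'])
{'t': 0.15, 'q': array([-1.29840707e+00,  1.30995814e-01,  1.48902261e+00,  7.05592341e-06,
        1.52300461e+00, -8.53845184e-02]), 'dq': array([ 0.00026399, -0.00239027, -0.00353687, -0.00038878,  0.00026836,
       -0.00072927]), 'joint_torque': array([ 8.74942889e-04, -5.60477614e+01, -4.92332017e+01,  7.68356631e-02,
        3.06084403e-02, -1.13957315e-04]), 'tool_pos': array([ 0.21002282, -0.56155378,  0.20492716]), 'orientation': array([-3.09005830e+00, -5.58743153e-01,  1.98665676e-04]), 'force': array([ 0.5940736 ,  0.86735276, -0.31449011]), 'wrist_torque': array([-0.02934339, -0.00062587,  0.00783286]), 'opening': 0.09294519018906537}
```

View pics/scene0.png

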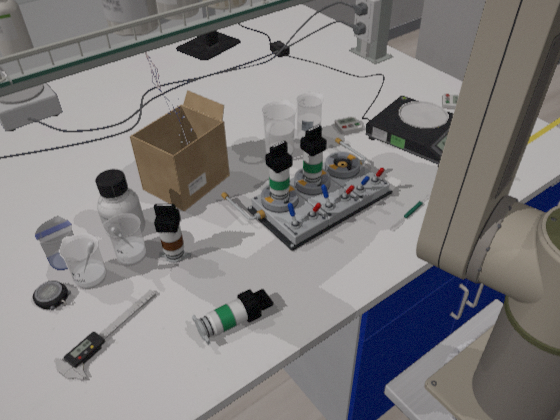

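View pics/side0.png

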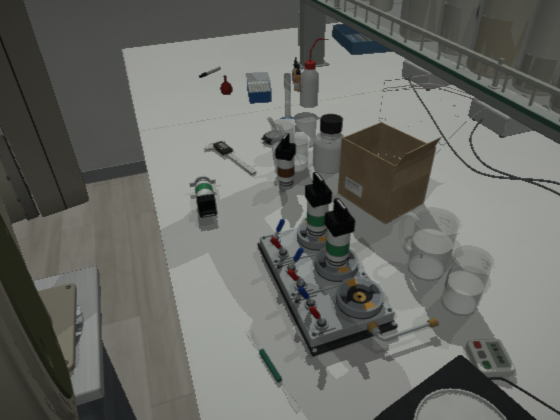

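View pics/wrist0.png

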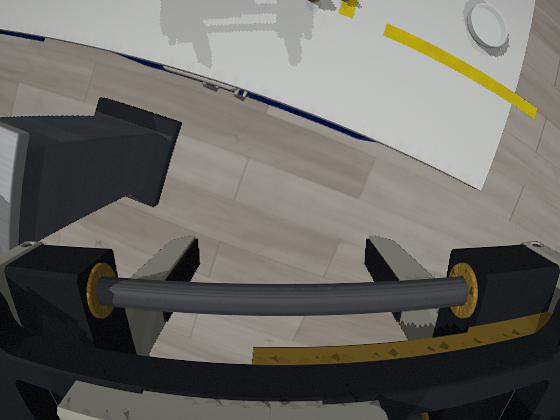

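```bash
cat >> h.py <<'E'
def load(f):
    d=np.load('pics/'+f+'.npz'); return d['K'],d['T'],d['f']
def ray(f,u,v,fish=False):
    K,T,_=load(f); x=(u-K[0,2])/K[0,0]; y=(v-K[1,2])/K[1,1]
    if fish:
        r=np.hypot(x,y)+1e-12; d=np.array([x/r*np.sin(r),-y/r*np.sin(r),-np.cos(r)])
    else: d=np.array([x,-y,-1.])
    d=T[:3,:3]@d; return T[:3,3],d/np.linalg.norm(d)
def onz(f,u,v,z,fish=False):
    o,d=ray(f,u,v,fish); return o+d*(z-o[2])/d[2]
def proj(f,p,fish=False):
    K,T,_=load(f); c=T[:3,:3].T@(np.asarray(p)-T[:3,3]); c=np.array([c[0],-c[1],-c[2]])
    if fish:
        th=np.arctan2(np.hypot(c[0],c[1]),c[2]); s=th/np.hypot(c[0],c[1])
    else: s=1/c[2]
    return np.array([K[0,0]*c[0]*s+K[0,2],K[1,1]*c[1]*s+K[1,2]])
def tri(*obs):
    A=np.zeros((3,3));b=np.zeros(3)
    for o in obs:
        c,d=ray(*o); P=np.eye(3)-np.outer(d,d);A+=P;b+=P@c
    return np.linalg.solve(A,b)
def crop(f,u0,v0,u1,v1,s,out):
    im=load(f)[2][v0:v1,u0:u1,::-1]; cv2.imwrite('pics/'+out+'.png',cv2.resize(im,None,fx=s,fy=s,interpolation=cv2.INTER_CUBIC))
E
python3 - <<'E'
from h import *
crop('scene0',240,130,400,250,5,'c1'); crop('side0',250,170,400,360,3.1,'c2'); crop('scene0',180,280,285,350,6,'c3'); crop('side0',180,170,230,230,8,'c4')
E
```

```text
(no output)
```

View pics/c1.png

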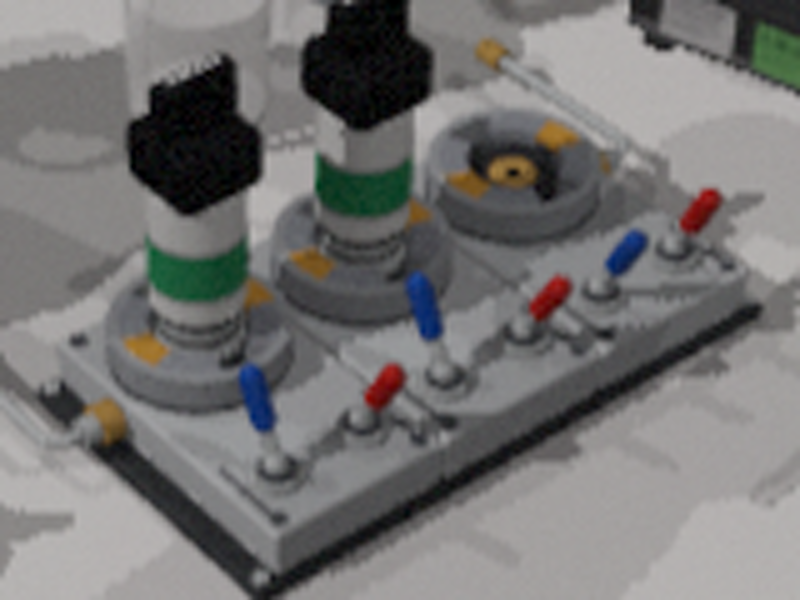

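View pics/c2.png

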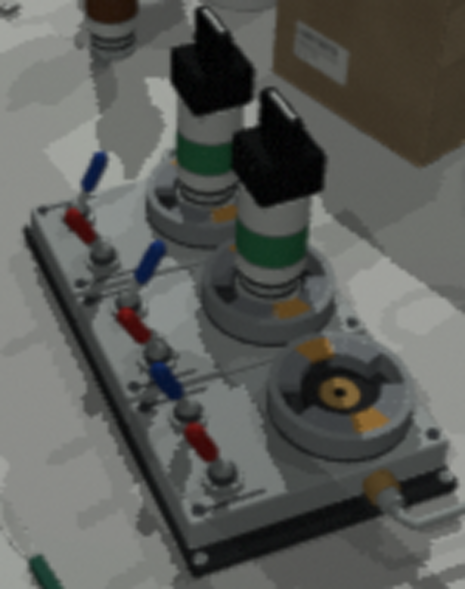

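View pics/c3.png

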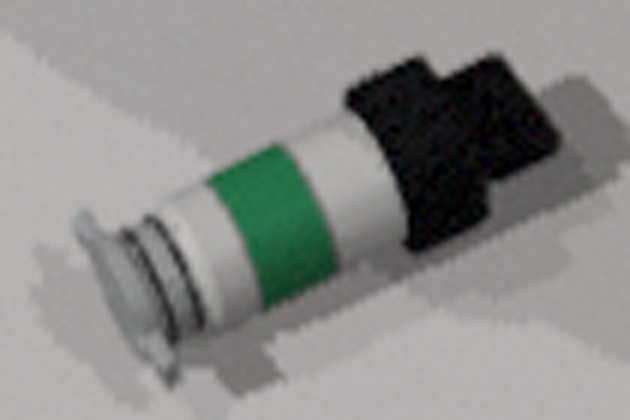

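View pics/c4.png

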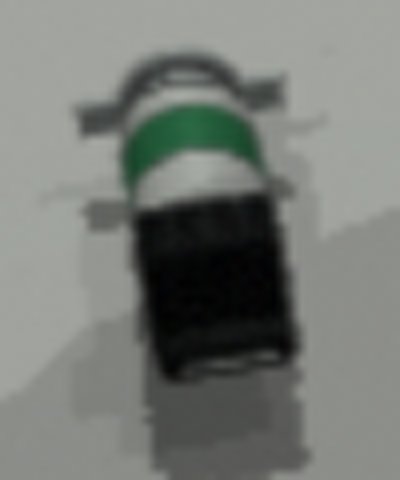

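Run:
```python
from h import *
for f,box in [('scene0',(240,130,400,250)),('side0',(250,170,400,360))]:
    im=load(f)[2]; hsv=cv2.cvtColor(im,cv2.COLOR_RGB2HSV)
    m={'or':((10,110,90),(28,255,255)),'blue':((108,130,60),(128,255,255)),'red':((172,130,60),(180,255,255)),'green':((65,120,50),(90,255,255))}
    for k,(a,b) in m.items():
        M=cv2.inRange(hsv,a,b)
        n,l,st,c=cv2.connectedComponentsWithStats(M)
        print(f,k,[(c[i].round(1).tolist(),st[i].tolist()) for i in range(1,n) if st[i,4]>=8 and (k=='green' or (box[0]<c[i,0]<box[2] and box[1]<c[i,1]<box[3]))])
```

```text
scene0 or [([337.4, 139.9], [335, 138, 6, 5, 19]), ([350.6, 156.9], [347, 155, 8, 5, 27]), ([342.0, 163.6], [338, 161, 9, 6, 37]), ([333.3, 166.4], [330, 165, 8, 4, 23]), ([323.1, 172.2], [322, 170, 4, 5, 12]), ([302.1, 182.2], [298, 180, 8, 6, 30]), ([290.9, 188.4], [289, 186, 5, 5, 16]), ([268.8, 199.1], [265, 197, 8, 6, 30]), ([261.3, 212.8], [257, 210, 8, 8, 32])]
scene0 blue [([364.7, 180.0], [361, 176, 8, 9, 36]), ([324.2, 190.6], [321, 184, 7, 14, 60]), ([290.8, 208.9], [288, 203, 7, 13, 58])]
scene0 red []
scene0 green [([312.1, 167.6], [303, 162, 19, 11, 141]), ([279.1, 184.6], [270, 179, 19, 11, 145]), ([412.6, 209.3], [404, 202, 18, 15, 60]), ([225.8, 316.7], [215, 305, 21, 26, 295])]
side0 or [([321.9, 238.6], [319, 237, 7, 4, 20]), ([343.3, 269.1], [340, 267, 9, 5, 32]), ([351.5, 281.7], [347, 279, 10, 6, 43]), ([361.4, 295.7], [357, 292, 9, 9, 47]), ([368.5, 305.0], [364, 301, 11, 8, 56])]
side0 blue [([279.9, 224.9], [277, 219, 7, 13, 38]), ([297.8, 253.7], [294, 248, 9, 13, 53]), ([300.9, 288.1], [299, 287, 5, 3, 14])]
side0 red []
side0 green [([202.6, 186.6], [196, 184, 15, 8, 61]), ([315.1, 220.5], [307, 214, 16, 12, 132]), ([335.9, 250.1], [327, 243, 19, 13, 152]), ([270.0, 365.0], [260, 350, 21, 30, 122])]
```

Run:
```python
from h import *
far=tri(('scene0',350.6,156.9),('side0',368.5,305.0)); near=tri(('scene0',333.3,166.4),('side0',351.5,281.7)); disc=tri(('scene0',342.3,163.9),('side0',361,295.7))
print(far,near,disc,(far+near)/2)
for f,u,v in [('scene0',350.6,156.9),('side0',368.5,305.0),('scene0',333.3,166.4),('side0',351.5,281.7)]: print(onz(f,u,v,.056))
b2=tri(('scene0',302.1,182.2),('side0',343.3,269.1)); b3=tri(('scene0',268.8,199.1),('side0',0,0)) 
print(b2,onz('scene0',302.1,182.2,.056),onz('side0',343.3,269.1,.056),onz('scene0',268.8,199.1,.056))
d=near-far; print(np.degrees(np.arctan2(d[1],d[0])))
for u,v in [(364.7,180),(324.2,190.6),(290.8,208.9)]: print('bl',onz('scene0',u,v,.075))
print('fresh',tri(('scene0',225.8,316.7),('side0',202.6,186.6)),onz('scene0',225.8,316.7,.035))
# foot edges & wing in scene crop c3
for u,v,z in [(85,215,.023),(172,380,.023),(500,60,.023),(560,150,.023),(425,60,.02),(350,100,.02),(480,215,.02)]:
    print(onz('scene0',180+u/6,280+v/6,z))
print('spent',onz('scene0',173,258,0))
```

```text
[ 0.63629568 -0.19770795  0.05335811] [ 0.63267491 -0.13579446  0.05476882] [ 0.63601149 -0.16841487  0.04631345] [ 0.6344853  -0.1667512   0.05406346]
[ 0.63346707 -0.19508325  0.056     ]
[ 0.63520218 -0.19946927  0.056     ]
[ 0.6307761  -0.13453385  0.056     ]
[ 0.63264336 -0.13643718  0.056     ]
[ 0.65839715 -0.06238127  0.01809095] [ 0.63014505 -0.03464368  0.056     ] [ 0.63298253 -0.09990519  0.056     ] [0.6294118  0.06492006 0.056     ]
93.34691237334866
bl [ 0.52750937 -0.14134193  0.075     ]
bl [ 0.55675611 -0.04115502  0.075     ]
bl [0.55438803 0.0580354  0.075     ]
fresh [0.42733731 0.31768956 0.03718719] [0.42291421 0.31664273 0.035     ]
[0.47045958 0.36036096 0.023     ]
[0.39955987 0.37033236 0.023     ]
[0.44024332 0.21680396 0.023     ]
[0.39734229 0.22309001 0.023     ]
[0.4579129  0.23563101 0.02      ]
[0.45921208 0.26525638 0.02      ]
[0.39402339 0.25781992 0.02      ]
spent [0.6525021  0.31265439 0.        ]
```

>>> arm_command:
  rows:
    - [0.3, 0.5, 0.18, 0, 0, 1, 0]
    - [0.3, 0.5, 0.18, 0, 0, 1, 0]
    - [0.3, 0.5, 0.18, 0, 0, 1, 0]
    - [0.3, 0.5, 0.18, 0, 0, 1, 0]
    - [0.3, 0.5, 0.18, 0, 0, 1, 0]
    - [0.3, 0.5, 0.18, 0, 0, 1, 0]
    - [0.3, 0.5, 0.18, 0, 0, 1, 0]
    - [0.3, 0.5, 0.18, 0, 0, 1, 0]
    - [0.3, 0.5, 0.18, 0, 0, 1, 0]
    - [0.3, 0.5, 0.18, 0, 0, 1, 0]
    - [0.3, 0.5, 0.18, 0, 0, 1, 0]
    - [0.3, 0.5, 0.18, 0, 0, 1, 0]

```text
t: 1.15
tool_pos: [0.4512, -0.1587, 0.3501]
orientation: [-2.84, -1.342, -0.001]
force: [0.5, -0.0, -0.3]
opening: 0.0931
```

>>> arm_command:
  rows:
    - [-0.025, 0.43, -0.06, 0, 0, 1, 0]
    - [-0.025, 0.43, -0.06, 0, 0, 1, 0]
    - [-0.025, 0.43, -0.06, 0, 0, 1, 0]
    - [-0.025, 0.43, -0.06, 0, 0, 1, 0]
    - [-0.025, 0.43, -0.06, 0, 0, 1, 0]
    - [-0.025, 0.43, -0.06, 0, 0, 1, 0]
    - [-0.025, 0.43, -0.06, 0, 0, 1, 0]
    - [-0.025, 0.43, -0.06, 0, 0, 1, 0]
    - [-0.025, 0.43, -0.06, 0, 0, 1, 0]
    - [-0.025, 0.43, -0.06, 0, 0, 1, 0]

```text
t: 1.98
tool_pos: [0.4298, 0.1886, 0.3008]
orientation: [-2.389, -2.035, 0.001]
force: [0.7, -0.4, -0.5]
opening: 0.093
```

Run:
```python
from h import *
snap('wrist','w1'); s=robot.read_state(); print(s['t'],s['q'],s['tool_pos'],s['orientation']); print(R.from_rotvec(s['orientation']).as_matrix().round(3))
```

```text
2.0333 [ 2.99009629e-01 -2.45574584e-01  1.67769438e+00  1.23092590e-03
  1.71106885e+00  4.59814954e-01] [0.43033578 0.18672679 0.3012592 ] [-2.39117506e+00 -2.03491774e+00  1.54613577e-03]
[[ 0.16   0.987 -0.002]
 [ 0.987 -0.16   0.001]
 [ 0.    -0.002 -1.   ]]
```

View pics/w1.png

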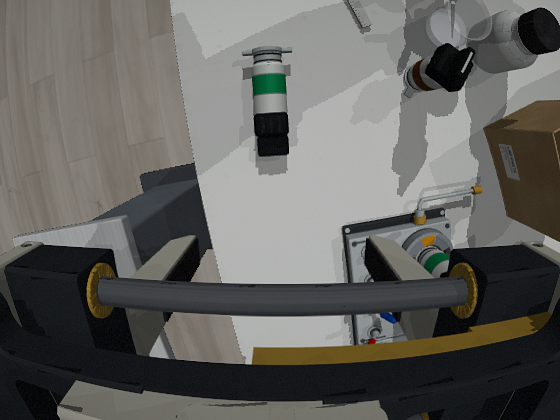

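Run:
```python
from h import *
crop('w1',230,30,305,165,5,'cw1')
```

```text
(no output)
```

View pics/cw1.png

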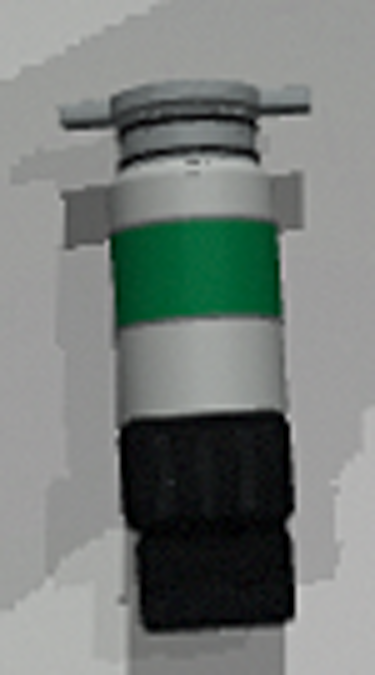

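Run:
```python
from h import *
for n,u,v,z in [('earL',60,118,.026),('earR',310,98,.026),('capBL',120,425,.046),('capBR',290,413,.046),('capTL',128,525,.046),('capTR',294,517,.046),('wingL',146,630,.029),('wingR',294,620,.029),('bandTL',112,230,.023),('bandTR',278,222,.023),('bL',116,325,.023),('bR',283,318,.023)]:
    print(n,onz('w1',230+u/5,30+v/5,z,True).round(4))
```

```text
earL [0.402  0.3666 0.026 ]
earR [0.4711 0.3604 0.026 ]
capBL [0.4062 0.2758 0.046 ]
capBR [0.4509 0.2716 0.046 ]
capTL [0.4039 0.2491 0.046 ]
capTR [0.4476 0.244  0.046 ]
wingL [0.4025 0.2192 0.029 ]
wingR [0.4434 0.2154 0.029 ]
bandTL [0.411  0.3322 0.023 ]
bandTR [0.4567 0.3267 0.023 ]
bL [0.4078 0.3051 0.023 ]
bR [0.4538 0.2994 0.023 ]
```

>>> arm_command:
  rows:
    - [-0.0125, 0, -0.12, 0.995, -0.127, 0.127, 0]
    - [-0.0125, 0, -0.12, 0.995, -0.127, 0.127, 0]
    - [-0.0125, 0, -0.12, 0.995, -0.127, 0.127, 0]
    - [-0.0125, 0, -0.12, 0.995, -0.127, 0.127, 0]
    - [-0.0125, 0, -0.12, 0.995, -0.127, 0.127, 0]
    - [-0.0125, 0, -0.12, 0.995, -0.127, 0.127, 0]

```text
t: 2.53
tool_pos: [0.4201, 0.1835, 0.2036]
orientation: [-2.027, -1.835, -0.542]
force: [0.4, 1.6, 0.7]
opening: 0.0933
```

>>> arm_command:
  rows:
    - [0, 0.008, -0.13, 0.498, -0.047, 0, 0]
    - [0, 0.008, -0.13, 0.498, -0.047, 0, 0]
    - [0, 0.008, -0.13, 0.498, -0.047, 0, 0]
    - [0, 0.008, -0.13, 0.498, -0.047, 0, 0]
    - [0, 0.008, -0.13, 0.498, -0.047, 0, 0]
    - [0, 0.008, -0.13, 0.498, -0.047, 0, 0]

```text
t: 3.03
tool_pos: [0.4219, 0.1896, 0.102]
orientation: [-1.854, -1.683, -0.768]
force: [0.3, 0.4, 0.3]
opening: 0.0928
```

Run:
```python
from h import *
snap('wrist','w2'); snap('side','s2'); s=robot.read_state(); print(s['t'],s['q'],s['tool_pos'],s['force']); print(R.from_rotvec(s['orientation']).as_matrix().round(3))
```

```text
3.1333 [-0.33875305 -0.17836228  2.21366891  0.77039242  1.40563565 -0.49688123] [0.42234223 0.18978849 0.10256155] [-0.03916606  0.52840183 -0.18960089]
[[ 0.066  0.995  0.068]
 [ 0.703 -0.095  0.704]
 [ 0.708  0.001 -0.707]]
```

View pics/w2.png

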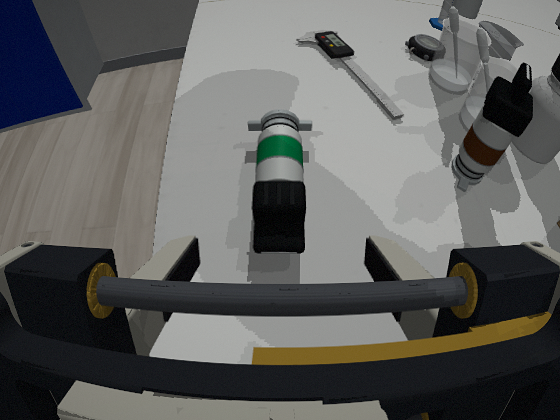

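>>> arm_command:
  rows:
    - [0.002, 0.03, -0.032, 0, 0, 0, 0]
    - [0.004, 0.06, -0.065, 0, 0, 0, 0]
    - [0.006, 0.08, -0.087, 0, 0, 0, 0]
    - [0.006, 0.09, -0.096, 0, 0, 0, 0]
    - [0.006, 0.09, -0.096, 0, 0, 0, 0]
    - [0.006, 0.09, -0.096, 0, 0, 0, 0]
    - [0.006, 0.09, -0.096, 0, 0, 0, 0]

```text
t: 3.72
tool_pos: [0.4287, 0.2613, 0.0276]
orientation: [-1.853, -1.689, -0.772]
force: [0.3, 0.0, -0.1]
opening: 0.093
```

Run:
```python
from h import *
snap('wrist','w3')
```

```text
(no output)
```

View pics/w3.png

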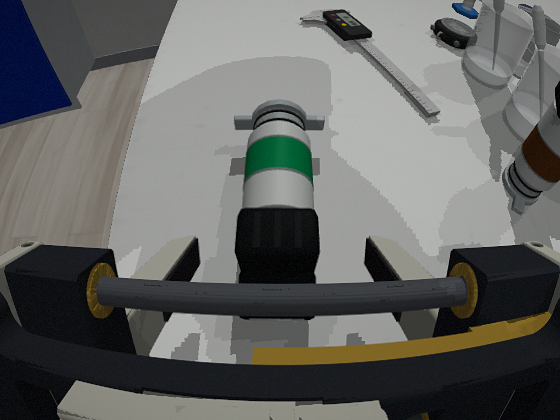

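>>> arm_command:
  rows:
    - [-0.001, 0, -0.003, 0, 0, 0, 1]
    - [-0.001, 0, -0.003, 0, 0, 0, 1]
    - [-0.001, 0, -0.003, 0, 0, 0, 1]
    - [-0.001, 0, -0.003, 0, 0, 0, 1]
    - [-0.001, 0, -0.003, 0, 0, 0, 1]
    - [-0.001, 0, -0.003, 0, 0, 0, 1]
    - [-0.001, 0, -0.003, 0, 0, 0, 1]
    - [-0.001, 0, -0.003, 0, 0, 0, 1]
  grip_force: 45

```text
t: 4.43
tool_pos: [0.4278, 0.2611, 0.025]
orientation: [-1.853, -1.688, -0.772]
force: [0.1, -1.3, 0.5]
opening: 0.0453
```

>>> arm_command:
  rows:
    - [0, 0, 0.05, 0, 0, 0, 1]
    - [0, 0, 0.1, 0, 0, 0, 1]
    - [0, 0, 0.15, -0.2, 0.02, 0, 1]
    - [0, 0, 0.18, -0.5, 0.048, 0, 1]
    - [0, 0, 0.2, -0.8, 0.076, 0, 1]
    - [0, 0, 0.2, -0.995, 0.095, 0, 1]
    - [0, 0, 0.2, -0.995, 0.095, 0, 1]
    - [0, 0, 0.2, -0.995, 0.095, 0, 1]

```text
t: 5.1
tool_pos: [0.4279, 0.2633, 0.1866]
orientation: [-2.18, -1.996, -0.292]
force: [0.1, 1.3, -2.6]
opening: 0.0456
```

>>> arm_command:
  rows:
    - [0, 0, 0, -0.25, 0.024, 0, 1]
    - [0, 0, 0, -0.5, 0.048, 0, 1]
    - [0, 0, 0, -0.75, 0.072, 0, 1]
    - [0, 0, 0, -0.995, 0.095, 0, 1]
    - [0, 0, 0, -0.995, 0.095, 0, 1]
    - [0, 0, 0, -0.995, 0.095, 0, 1]

```text
t: 5.6
tool_pos: [0.426, 0.2637, 0.1831]
orientation: [2.172, 1.999, -0.294]
force: [0.9, 0.1, -3.7]
opening: 0.0455
```

Run:
```python
from h import *
snap('wrist','w4');snap('side','s4'); s=robot.read_state(); print(s['t'],s['q'],s['tool_pos'],s['force'],s['wrist_torque'],s['opening']); print(R.from_rotvec(s['orientation']).as_matrix().round(3))
```

```text
5.7 [ 0.60303079  0.06043679  1.62427954 -0.19920668  1.62468228  0.69519101] [0.42716494 0.26265321 0.18520303] [-0.5047205  -0.05582445 -2.79912901] [ 0.1475491  -0.15294606 -0.01688011] 0.04514166802796583
[[ 0.083  0.996 -0.024]
 [ 0.963 -0.086 -0.256]
 [-0.257 -0.002 -0.966]]
```

View pics/s4.png

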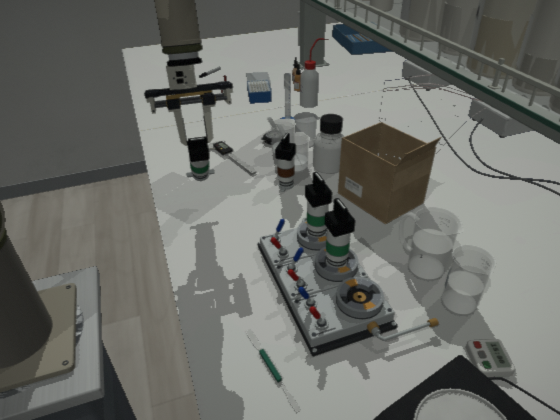

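View pics/w4.png

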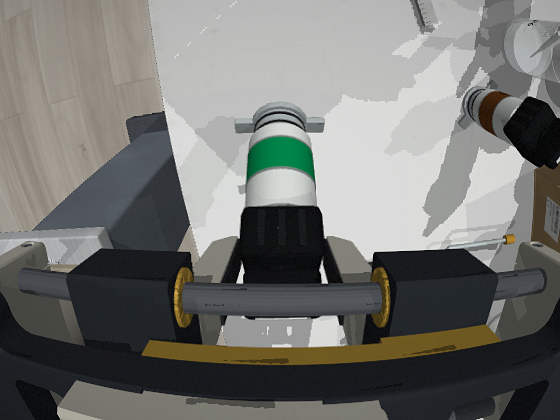

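>>> arm_command:
  rows:
    - [0, 0, 0, -0.25, 0.024, 0, 1]
    - [0, 0, 0, -0.5, 0.048, 0, 1]
    - [0, 0, 0, -0.75, 0.072, 0, 1]
    - [0, 0, 0, -1, 0.095, 0, 1]
    - [0, 0, 0, -1, 0.095, 0, 1]
    - [0, 0, -0.04, -1, 0.095, 0, 1]
    - [0, 0, -0.07, -1, 0.095, 0, 1]
    - [0, 0, -0.07, -1, 0.095, 0, 1]

```text
t: 6.37
tool_pos: [0.4256, 0.26, 0.1249]
orientation: [1.849, 1.697, -0.778]
force: [-0.7, -1.4, -4.0]
opening: 0.0455
```

Run:
```python
from h import *
snap('scene','sc5'); s=robot.read_state(); print(s['t'],s['q'],s['tool_pos'],s['force'],s['wrist_torque'],s['opening']); print(R.from_rotvec(s['orientation']).as_matrix().round(3))
crop('sc5',130,200,330,350,4,'sc5c')
```

```text
6.4167 [ 0.794045    0.54835283  1.33585771 -0.48366502  1.88266409  0.8809639 ] [0.42632686 0.26033198 0.12790585] [-0.6055188   0.19135013 -2.44742491] [ 0.73330689 -0.17211165  0.00242741] 0.04543528681343364
[[ 0.057  0.996 -0.071]
 [ 0.705 -0.091 -0.704]
 [-0.707 -0.01  -0.707]]
```

View pics/sc5c.png

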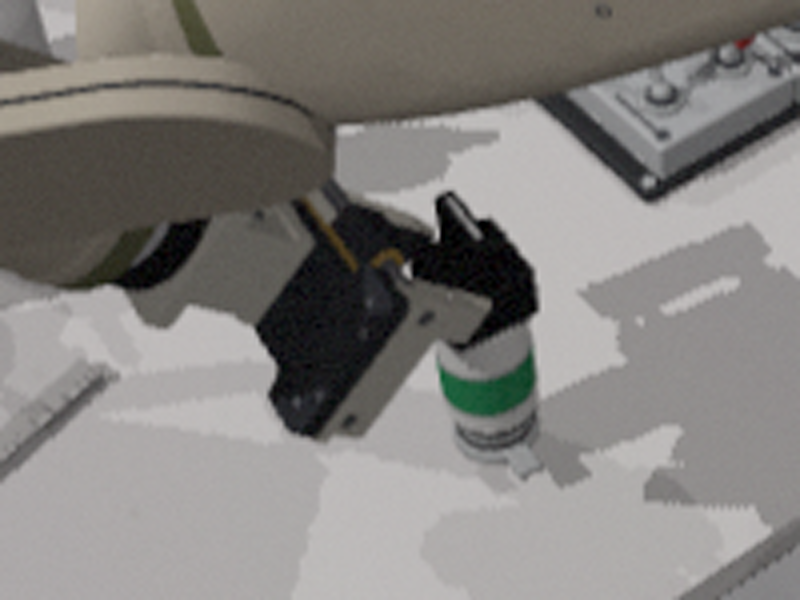

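>>> arm_command:
  rows:
    - [0, 0, -0.012, 0, 0, 0, 1]
    - [0, 0, -0.02, 0, 0, 0, 1]
    - [0, 0, -0.022, 0, 0, 0, 1]
    - [0, 0, -0.023, 0, 0, 0, 1]
    - [0, 0, -0.024, 0, 0, 0, 1]
    - [0, 0, -0.024, 0, 0, 0, 1]

```text
t: 6.92
tool_pos: [0.4266, 0.2606, 0.1092]
orientation: [1.85, 1.696, -0.775]
force: [-0.4, -0.4, -2.4]
opening: 0.0457
```

>>> arm_command:
  rows:
    - [0, 0, -0.001, 0, 0, 0, 1]
    - [0, 0, -0.0015, 0, 0, 0, 1]
    - [0, 0, -0.0015, 0, 0, 0, 1]

```text
t: 7.17
tool_pos: [0.4267, 0.2609, 0.1086]
orientation: [1.85, 1.696, -0.774]
force: [-1.1, 0.7, 2.0]
opening: 0.0454
```

>>> arm_command:
  rows:
    - [0, 0, 0, 0, 0, 0, 0]
    - [0, 0, 0, 0, 0, 0, 0]
    - [0, 0, 0, 0, 0, 0, 0]
    - [0, 0, 0, 0, 0, 0, 0]
    - [0, 0, 0, 0, 0, 0, 0]
    - [0, 0, 0, 0, 0, 0, 0]
    - [0.003, 0.03, 0.03, 0, 0, 0, 0]
    - [0.006, 0.06, 0.06, 0, 0, 0, 0]
    - [0.01, 0.1, 0.1, 0, 0, 0, 0]
    - [0.012, 0.12, 0.14, 0, 0, 0, 0]
    - [0.012, 0.12, 0.18, 0, 0, 0, 0]
    - [0.012, 0.12, 0.2, 0, 0, 0, 0]

```text
t: 8.17
tool_pos: [0.4368, 0.3585, 0.2726]
orientation: [1.852, 1.697, -0.767]
force: [0.2, 0.1, 0.5]
opening: 0.0929
```

Run:
```python
from h import *
snap('scene','sc6');snap('side','s6'); s=robot.read_state(); print(s['t'],s['q'],s['tool_pos'],s['force'],s['opening']); print(R.from_rotvec(s['orientation']).as_matrix().round(3))
crop('sc6',130,150,330,300,4,'sc6c')
crop('s6',160,120,260,220,6,'s6c')
```

```text
8.2667 [ 0.87198315  0.6637724   0.90239982 -0.51274552  2.19176209  0.79176768] [0.43723587 0.35784006 0.27208692] [-0.46500895  0.05769334  0.18661784] 0.09323806626483232
[[ 0.061  0.996 -0.067]
 [ 0.709 -0.09  -0.7  ]
 [-0.703 -0.004 -0.711]]
```

View pics/sc6.png

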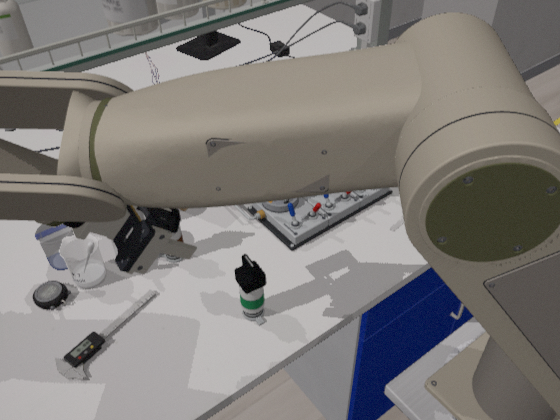

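View pics/s6c.png

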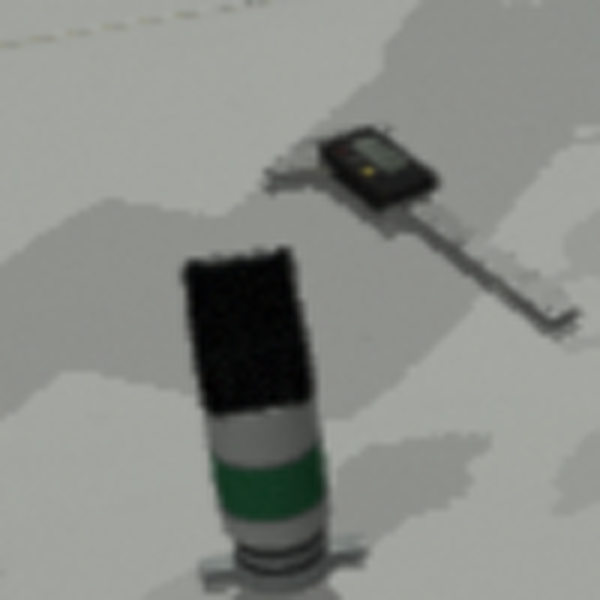

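```bash
cat >> h.py <<'E'
def down(yaw): # tool y at yaw deg, z down
    a=np.radians(yaw); y=np.array([np.cos(a),np.sin(a),0]); z=np.array([0,0,-1.]); return R.from_matrix(np.stack([np.cross(y,z),y,z],1))
def goto(p,yaw):
    s=robot.read_state(); d=(np.array(p)-s['tool_pos'])/.8; r=(down(yaw)*R.from_rotvec(s['orientation']).inv()).as_rotvec()/np.radians(30)
    print(s['t'].round(2) if hasattr(s['t'],'round') else s['t'],'shift',d.round(4),'turn',r.round(3))
E
python3 - <<'E'
from h import *
goto((.427,.259,.32),84.7)
E
```

```text
8.2667 shift [-0.0128 -0.1236  0.0599] turn [1.27  1.045 2.827]
```

>>> arm_command:
  rows:
    - [0, 0, 0.04, 0.21, 0.17, 0.47, 0]
    - [0, -0.03, 0.07, 0.42, 0.348, 0.942, 0]
    - [0, -0.06, 0.07, 0.42, 0.348, 0.942, 0]
    - [0, -0.09, 0.07, 0.42, 0.348, 0.942, 0]
    - [-0.0128, -0.1236, 0.06, 0.42, 0.348, 0.942, 0]

```text
t: 8.68
tool_pos: [0.4277, 0.2578, 0.3202]
orientation: [1.421, 2.315, -0.564]
force: [0.2, -0.2, 0.7]
opening: 0.093
```

>>> arm_command:
  rows:
    - [0, 0, 0, 0.42, 0.348, 0.942, 0]
    - [0, 0, 0, 0.42, 0.348, 0.942, 0]
    - [0, 0, 0, 0.42, 0.348, 0.942, 0]
    - [0, 0, 0, 0.42, 0.348, 0.942, 0]
    - [0, 0, 0, 0.42, 0.348, 0.942, 0]

```text
t: 9.1
tool_pos: [0.4272, 0.2569, 0.3187]
orientation: [0.839, 2.814, -0.304]
force: [0.6, -0.3, -0.8]
opening: 0.0932
```

Run:
```python
from h import *
goto((.427,.259,.32),84.7)
```

```text
9.1 shift [-0.0002  0.0026  0.0017] turn [0.414 0.346 0.924]
```

>>> arm_command:
  rows:
    - [0, 0.002, 0, 0.414, 0.346, 0.924, 0]
    - [0, 0.002, 0, 0.414, 0.346, 0.924, 0]
    - [0, 0.002, 0, 0.414, 0.346, 0.924, 0]
    - [0, 0.002, 0, 0.414, 0.346, 0.924, 0]
    - [0, 0.002, 0, 0.414, 0.346, 0.924, 0]
    - [0, 0.002, 0, 0.414, 0.346, 0.924, 0]

```text
t: 9.6
tool_pos: [0.4272, 0.2567, 0.3163]
orientation: [-0.147, -3.135, -0.0]
force: [-0.3, -0.8, 0.1]
opening: 0.0933
```

Run:
```python
from h import *
snap('wrist','w7'); goto((.427,.259,.32),84.7); print(robot.read_state()['q'])
```

```text
9.65 shift [-0.0001  0.0025  0.0043] turn [ 0.002 -0.004  0.009]
[ 4.38886587e-01 -1.61766452e-01  1.57764334e+00 -8.30797467e-05
  1.72827675e+00 -1.03450716e+00]
```

View pics/w7.png

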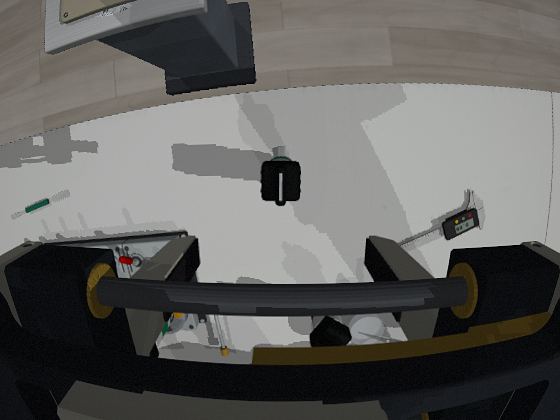

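Run:
```python
from h import *
crop('w7',250,140,310,220,8,'w7c')
im=load('w7')[2][150:215,255:305].astype(int).sum(2); ys,xs=np.where((im>330)); 
s=robot.read_state(); print(proj('w7',(s['tool_pos'][0],s['tool_pos'][1],.152),True))
```

```text
[282.94201876 190.18359451]
```

View pics/w7c.png

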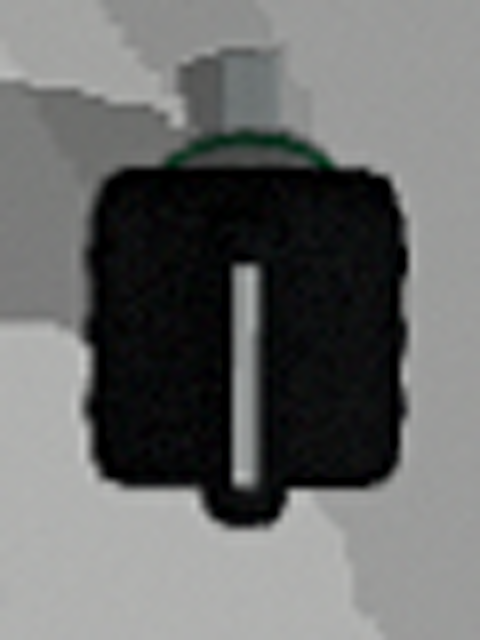

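Run:
```python
from h import *
print(onz('w7',280.7,187,.152,True),onz('w7',280.7,173.1,.152,True),onz('w7',280.7,201,.152,True)); goto((.427,.257,.19),84.7)
```

```text
[0.42340816 0.2549383  0.152     ] [0.40842062 0.25634111 0.152     ] [0.43874316 0.25350164 0.152     ]
9.65 shift [-1.000e-04 -0.000e+00 -1.582e-01] turn [ 0.002 -0.004  0.009]
```

>>> arm_command:
  rows:
    - [-0.002, 0, -0.05, 0, 0, 0, 0]
    - [-0.002, 0, -0.1, 0, 0, 0, 0]
    - [-0.002, 0, -0.14, 0, 0, 0, 0]
    - [-0.002, 0, -0.16, 0, 0, 0, 0]
    - [-0.002, 0, -0.17, 0, 0, 0, 0]
    - [-0.002, 0, -0.17, 0, 0, 0, 0]

```text
t: 10.15
tool_pos: [0.4235, 0.2565, 0.1775]
orientation: [-0.154, -3.132, 0.007]
force: [-0.5, -0.2, 0.4]
opening: 0.093
```

Run:
```python
from h import *
snap('wrist','w8'); s=robot.read_state(); print(s['tool_pos'],s['force'],proj('w8',(s['tool_pos'][0],s['tool_pos'][1],.152),True))
crop('w8',200,160,360,280,5,'w8c')
```

```text
[0.42469604 0.25702097 0.17970856] [-0.03713776  0.02281432  0.72784153] [284.35874872 232.080863  ]
```

View pics/w8c.png

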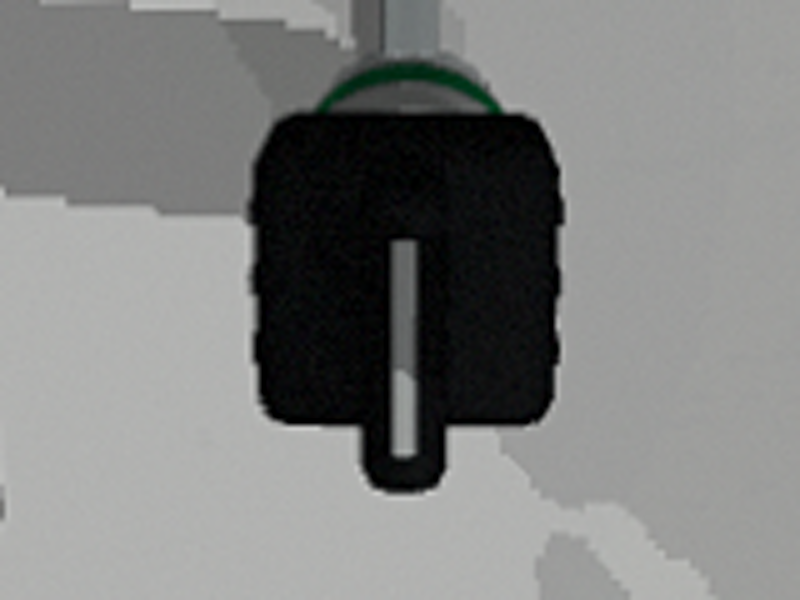

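>>> arm_command:
  rows:
    - [-0.001, -0.002, -0.02, 0, 0, 0, 0]
    - [-0.001, -0.002, -0.038, 0, 0, 0, 0]
    - [-0.001, -0.002, -0.042, 0, 0, 0, 0]
    - [-0.001, -0.002, -0.042, 0, 0, 0, 0]
    - [-0.001, -0.002, -0.042, 0, 0, 0, 1]
    - [-0.001, -0.002, -0.042, 0, 0, 0, 1]
    - [-0.001, -0.002, -0.042, 0, 0, 0, 1]
    - [-0.001, -0.002, -0.042, 0, 0, 0, 1]
    - [-0.001, -0.002, -0.042, 0, 0, 0, 1]
    - [-0.001, -0.002, -0.042, 0, 0, 0, 1]
    - [-0.001, -0.002, -0.042, 0, 0, 0, 1]
    - [-0.001, -0.002, -0.042, 0, 0, 0, 1]
  grip_force: 40

```text
t: 11.2
tool_pos: [0.4239, 0.2554, 0.1461]
orientation: [-0.154, -3.134, 0.004]
force: [0.4, 0.8, 0.5]
opening: 0.0444
```

Run:
```python
from h import *
snap('wrist','w9'); s=robot.read_state(); print(s['t'],s['tool_pos'],s['force'],s['opening']); 
crop('w9',180,130,380,280,4,'w9c'); goto((.45,.2,.3),90)
```

```text
11.25 [0.42385812 0.25537571 0.14608623] [ 0.20018282  0.25022481 -0.53578288] 0.04000403581006146
11.25 shift [ 0.0327 -0.0692  0.1924] turn [ 0.005 -0.007  0.187]
```

View pics/w9c.png

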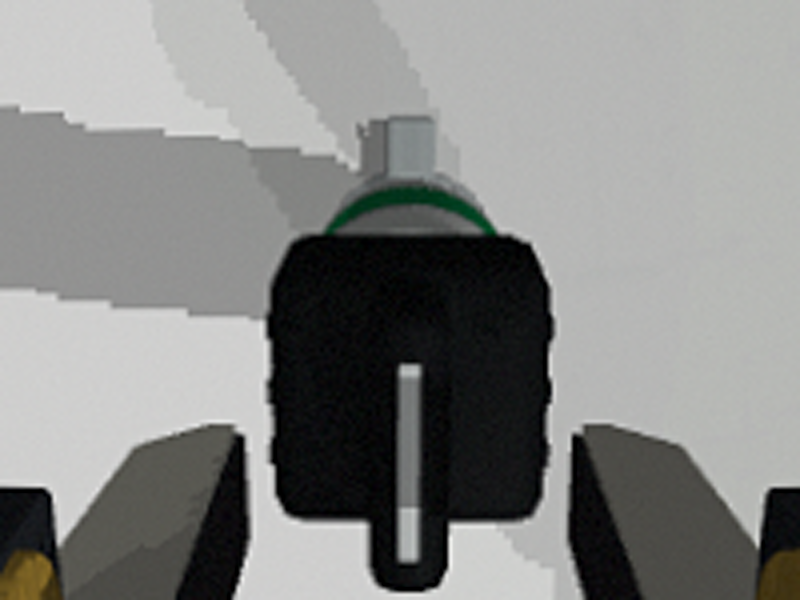

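>>> arm_command:
  rows:
    - [0, 0, 0, 0, 0, 0, 1]
    - [0, 0, 0, 0, 0, 0, 1]
    - [0, 0, 0, 0, 0, 0, 1]
    - [0, 0, 0, 0, 0, 0, 1]
    - [0, 0, 0, 0, 0, 0, 1]
    - [0, 0, 0, 0, 0, 0, 1]
    - [0, 0, 0, 0, 0, 0, 1]
    - [0, 0, 0, 0, 0, 0, 1]

```text
t: 11.92
tool_pos: [0.4239, 0.2554, 0.1461]
orientation: [-0.154, -3.134, 0.004]
force: [0.3, 0.0, -1.0]
opening: 0.0006
```

Run:
```python
from h import *
snap('wrist','w10'); s=robot.read_state(); print(s['t'],s['tool_pos'],s['force'],s['opening'],proj('w10',(s['tool_pos'][0],s['tool_pos'][1],.152),True))
crop('w10',180,130,380,280,4,'w10c'); goto((.45,.2,.3),90)
```

```text
11.9667 [0.42385778 0.25538084 0.14608194] [0.5178406  0.72581535 0.18460398] 0.00010203202751641108 [283.40540584 247.46988347]
11.9667 shift [ 0.0327 -0.0692  0.1924] turn [ 0.005 -0.007  0.187]
```

View pics/w10c.png

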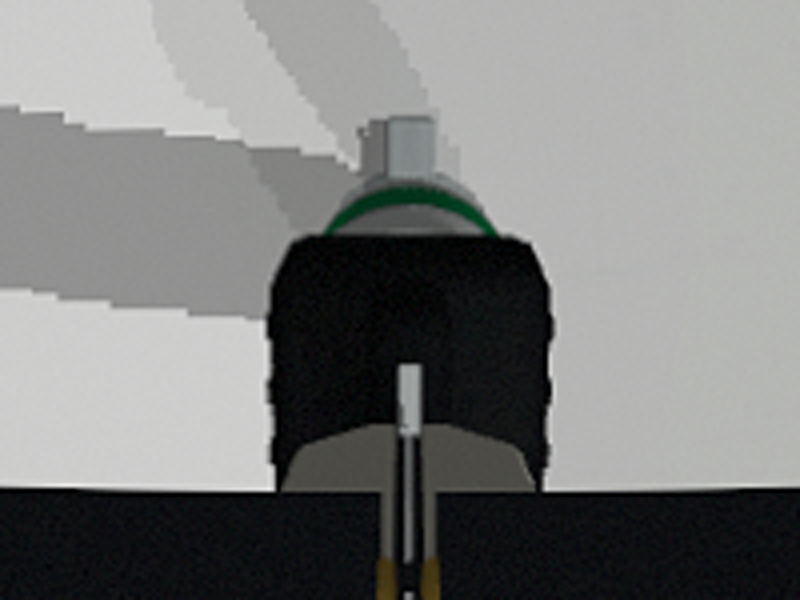

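Run:
```python
from h import *
snap('scene','sc10');snap('side','s10')
crop('sc10',170,200,330,330,5,'sc10c')
crop('s10',140,90,290,210,5,'s10c')
```

```text
(no output)
```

View pics/sc10c.png

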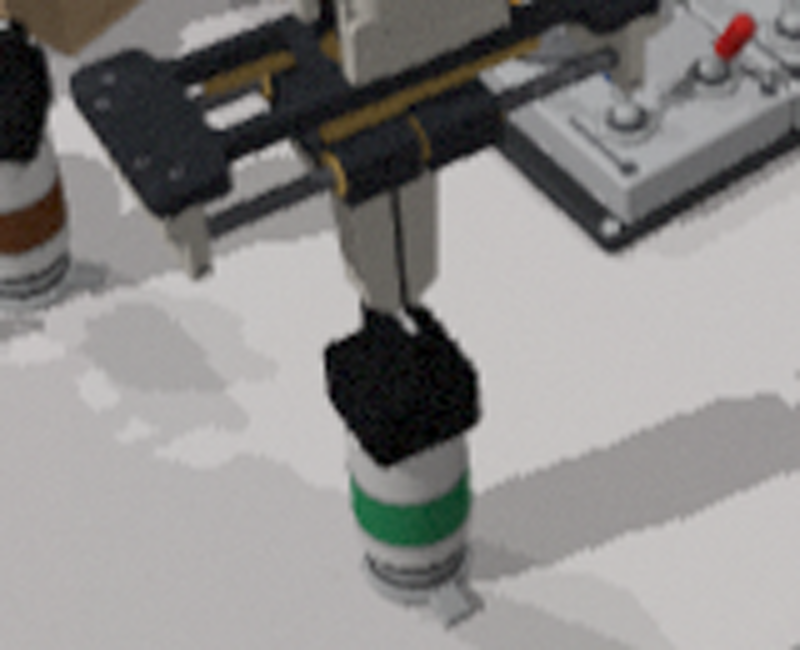

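View pics/s10c.png

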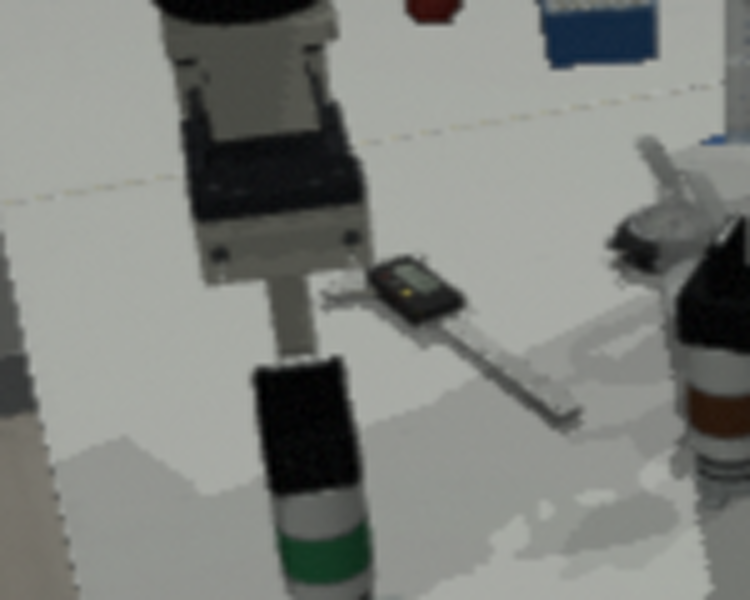

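Run:
```python
from h import *
print(robot.tip_reach,[a for a in dir(robot) if not a.startswith('_')])
s=robot.read_state();p=s['tool_pos']
for z in (.129,.146,.152,.165): 
  for f,(a,b,k) in {'sc10':(170,200,5),'s10':(140,90,5)}.items(): print(z,f,(proj(f,(p[0],p[1],z))-(a,b))*k)
# foot location
for f in ('sc10','s10'): print(f,[((proj(f,(.4233,.2546,z))-((170,200) if f=='sc10' else (140,90)))*5).round() for z in (0,.124,.152)])
```

```text
0.017 ['IKError', 'read_state', 'tip_reach']
0.129 sc10 [395.82318053 344.208448  ]
0.129 s10 [300.02330939 401.05295864]
0.146 sc10 [393.13901328 313.19459309]
0.146 s10 [295.26650635 370.42460128]
0.152 sc10 [392.17660776 302.07460602]
0.152 s10 [293.56469151 359.46686505]
0.165 sc10 [390.06377815 277.66219611]
0.165 s10 [289.83547585 335.45499219]
sc10 [array([417., 558.]), array([399., 353.]), array([395., 302.])]
s10 [array([332., 616.]), array([301., 411.]), array([293., 360.])]
```

Run:
```python
from h import *
T=np.eye(4)
# w9: tool at p, opening .040 ; w0 opening .093
s=robot.read_state();p=s['tool_pos'];M=R.from_rotvec(s['orientation']).as_matrix()
for zt in (-.02,0,.017):
  for yo in (-.020,.020):
    for xo in (-.0075,.0075):
      print(zt,yo,xo,((proj('w9',p+M@np.array([xo,yo,zt]),True)-(180,130))*4).round())
print(M.round(3))
```

```text
-0.02 -0.02 -0.0075 [265. 559.]
-0.02 -0.02 0.0075 [261. 455.]
-0.02 0.02 -0.0075 [563. 559.]
-0.02 0.02 0.0075 [567. 455.]
0 -0.02 -0.0075 [279. 502.]
0 -0.02 0.0075 [276. 406.]
0 0.02 -0.0075 [548. 502.]
0 0.02 0.0075 [551. 407.]
0.017 -0.02 -0.0075 [289. 461.]
0.017 -0.02 0.0075 [286. 372.]
0.017 0.02 -0.0075 [537. 461.]
0.017 0.02 0.0075 [540. 372.]
[[-0.995  0.098 -0.004]
 [ 0.098  0.995 -0.003]
 [ 0.003 -0.003 -1.   ]]
```

Run:
```python
from h import *
K,Tw,_=load('w9'); s=robot.read_state();M=np.eye(4);M[:3,:3]=R.from_rotvec(s['orientation']).as_matrix();M[:3,3]=s['tool_pos']
C=np.linalg.inv(M)@Tw; print(C.round(4))
T1=load('w1')[1]@np.linalg.inv(C); print(T1.round(3))
for zt in (-.02,-.01,0,.01,.017):
  for yo in (-.0465,.0465): print(zt,yo,[proj('w1',(T1@np.array([xo,yo,zt,1]))[:3],True).round(1) for xo in (-.0075,.0075)])
crop('w1',130,220,430,300,2.6,'w1f')
```

```text
[[ 1.000e-03  9.699e-01  2.434e-01  6.710e-02]
 [ 1.000e+00 -1.200e-03  5.000e-04 -9.000e-04]
 [ 8.000e-04  2.434e-01 -9.699e-01 -1.786e-01]
 [ 0.000e+00  0.000e+00  0.000e+00  1.000e+00]]
[[ 0.159  0.987 -0.001  0.431]
 [ 0.987 -0.159  0.001  0.187]
 [ 0.001 -0.001 -1.     0.301]
 [ 0.     0.     0.     1.   ]]
-0.02 -0.0465 [array([198.5, 268.5]), array([196.2, 242.9])]
-0.02 0.0465 [array([368.2, 268.6]), array([370.8, 243. ])]
-0.01 -0.0465 [array([202.6, 261.2]), array([200.5, 236.7])]
-0.01 0.0465 [array([364.1, 261.3]), array([366.2, 236.9])]
0 -0.0465 [array([206.3, 254.7]), array([204.5, 231.1])]
0 0.0465 [array([360.2, 254.8]), array([362.1, 231.3])]
0.01 -0.0465 [array([209.7, 248.7]), array([208.1, 226.1])]
0.01 0.0465 [array([356.7, 248.8]), array([358.4, 226.2])]
0.017 -0.0465 [array([211.9, 244.8]), array([210.5, 222.8])]
0.017 0.0465 [array([354.4, 244.9]), array([356. , 222.9])]
```

View pics/w1f.png

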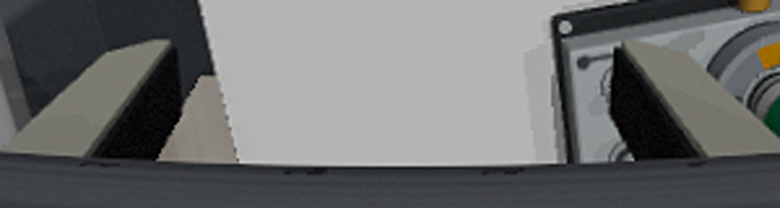

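>>> arm_command:
  rows:
    - [0, 0, 0.04, 0, 0, 0, 0.65]
    - [0, 0, 0.075, 0, 0, 0, 0.65]
    - [0, 0, 0.075, 0, 0, 0, 0.65]
    - [0, 0, 0.075, 0, 0, 0, 0.65]
    - [0, 0, 0.075, 0, 0, 0, 0.65]
    - [0, 0, 0.075, 0, 0, 0, 0.65]

```text
t: 12.57
tool_pos: [0.4231, 0.255, 0.2047]
orientation: [-0.154, -3.132, 0.006]
force: [-0.8, -0.1, -0.6]
opening: 0.0316
```

Run:
```python
from h import *
snap('scene','sc11');snap('side','s11');snap('wrist','w11')
crop('sc11',170,170,330,300,5,'sc11c')
crop('s11',140,60,290,180,5,'s11c')
s=robot.read_state();p=s['tool_pos'];M=R.from_rotvec(s['orientation']).as_matrix();print(s['t'],p,s['opening'])
for zt in (-.03,-.02,-.01,0,.017):
    for yo in (-s['opening']/2,s['opening']/2):
      q=p+M@np.array([0,yo,zt]); print(zt,yo,((proj('sc11',q)-(170,170))*5).round(),((proj('s11',q)-(140,60))*5).round())
```

```text
12.7167 [0.42317819 0.25506815 0.20477873] 0.03287130355131085
-0.03 -0.016435651775655424 [421. 271.] [271. 367.]
-0.03 0.016435651775655424 [337. 307.] [265. 334.]
-0.02 -0.016435651775655424 [423. 292.] [274. 387.]
-0.02 0.016435651775655424 [339. 328.] [268. 354.]
-0.01 -0.016435651775655424 [425. 313.] [277. 407.]
-0.01 0.016435651775655424 [341. 349.] [270. 374.]
0 -0.016435651775655424 [426. 333.] [280. 427.]
0 0.016435651775655424 [344. 369.] [273. 394.]
0.017 -0.016435651775655424 [429. 367.] [285. 460.]
0.017 0.016435651775655424 [347. 403.] [278. 427.]
```

View pics/sc11c.png

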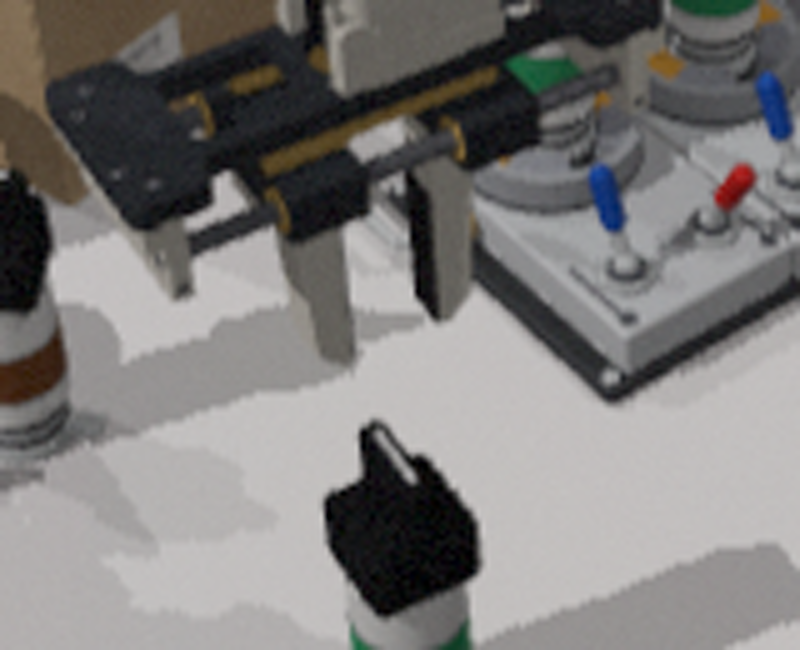

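View pics/s11c.png

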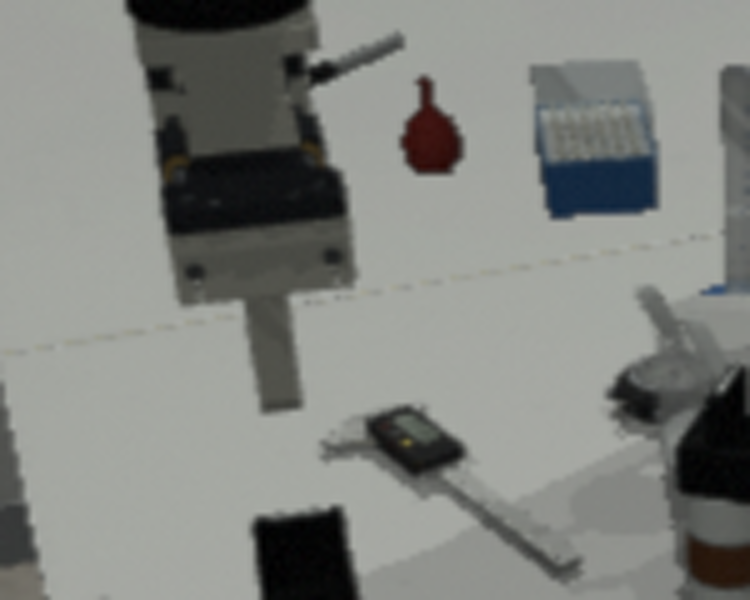

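>>> arm_command:
  rows:
    - [0, 0, -0.04, 0, 0, 0, 0.65]
    - [0, 0, -0.07, 0, 0, 0, 0.65]
    - [0, 0, -0.09, 0, 0, 0, 0.65]
    - [0, 0, -0.096, 0, 0, 0, 0.65]
    - [0, 0, -0.1, 0, 0, 0, 0.65]
    - [0, 0, -0.1, 0, 0, 0, 0.65]

```text
t: 13.22
tool_pos: [0.423, 0.255, 0.1246]
orientation: [-0.154, -3.132, 0.006]
force: [0.0, -1.1, -1.0]
opening: 0.0325
```

Run:
```python
from h import *
snap('side','s12');snap('scene','sc12')
crop('sc12',170,190,330,320,5,'sc12c')
s=robot.read_state();print(s['t'],s['tool_pos'],s['force'],s['opening'])
```

```text
13.3167 [0.42396087 0.25542243 0.12604248] [-0.10060829  0.02829411 -0.2482797 ] 0.03227288972426599
```

View pics/sc12c.png

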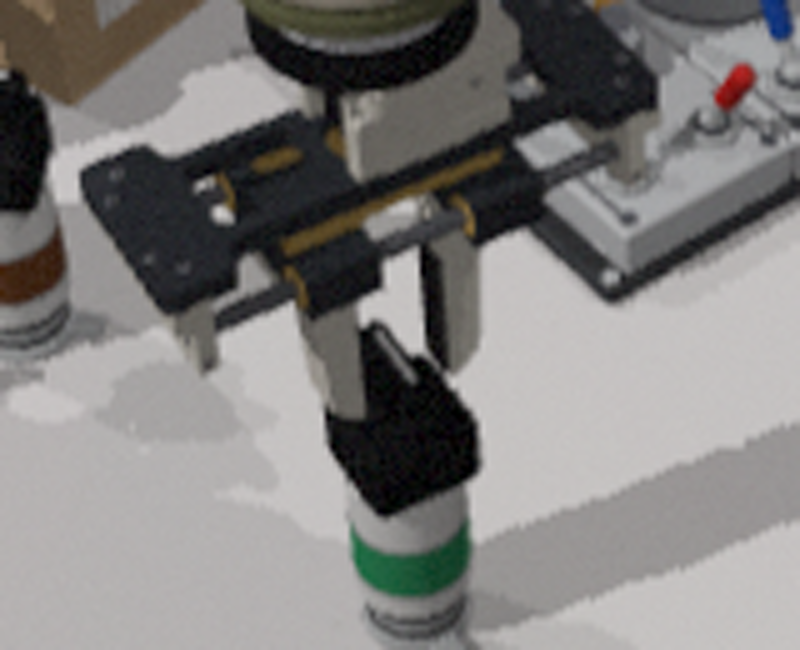

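>>> arm_command:
  rows:
    - [0, 0, -0.004, 0, 0, 0, 0.65]
    - [0, 0, -0.004, 0, 0, 0, 1]
    - [0, 0, -0.004, 0, 0, 0, 1]
    - [0, 0, -0.004, 0, 0, 0, 1]
    - [0, 0, -0.004, 0, 0, 0, 1]
    - [0, 0, -0.004, 0, 0, 0, 1]
    - [0, 0, -0.004, 0, 0, 0, 1]
    - [0, 0, -0.004, 0, 0, 0, 1]
  grip_force: 50

```text
t: 13.98
tool_pos: [0.4241, 0.2555, 0.1231]
orientation: [-0.154, -3.134, 0.004]
force: [0.1, -0.3, 1.9]
opening: 0.0118
```

>>> arm_command:
  rows:
    - [0, 0, 0.05, 0, 0, 0, 1]
    - [0, 0, 0.1, 0, 0, 0, 1]
    - [0.01, -0.03, 0.15, 0, 0, 0.08, 1]
    - [0.02, -0.08, 0.2, 0, 0, 0.18, 1]
    - [0.03, -0.13, 0.22, 0, 0, 0.18, 1]
    - [0.03, -0.18, 0.22, 0, 0, 0.18, 1]
    - [0.03, -0.23, 0.22, 0, 0, 0.18, 1]
    - [0.03, -0.28, 0.22, 0, 0, 0.18, 1]
    - [0.03, -0.33, 0.22, 0, 0, 0.18, 1]
    - [0.03, -0.38, 0.22, 0, 0, 0.18, 1]
    - [0.03, -0.43, 0.22, 0, 0, 0.18, 1]
    - [0.03, -0.48, 0.22, 0, 0, 0.18, 1]

```text
t: 14.98
tool_pos: [0.4473, -0.1225, 0.2985]
orientation: [-0.006, -3.137, 0.004]
force: [0.7, -0.1, -2.5]
opening: 0.0117
```

Run:
```python
from h import *
snap('wrist','w13'); s=robot.read_state(); print(s['q'],s['tool_pos'],s['opening'],s['force']); goto((.56,-.167,.3),90.4)
```

```text
[-0.38585922 -0.25496129  1.69138305 -0.00898659  1.70750827 -1.94855174] [ 0.44660404 -0.12990847  0.29802227] 0.011750831501126617 [-2.58439899 -2.75574891 -3.94551673]
15.0333 shift [ 0.1417 -0.0464  0.0025] turn [ 0.014 -0.01   0.031]
```

View pics/w13.png

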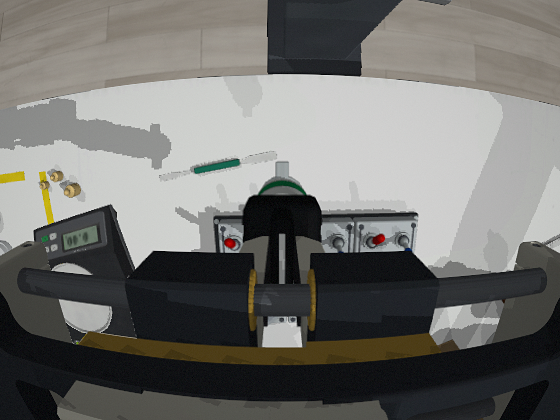

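>>> arm_command:
  rows:
    - [0.04, -0.02, 0, 0, 0, 0.03, 1]
    - [0.09, -0.04, 0, 0, 0, 0.03, 1]
    - [0.14, -0.046, 0, 0, 0, 0.03, 1]
    - [0.19, -0.046, -0.02, 0, 0, 0.03, 1]
    - [0.22, -0.046, -0.05, 0, 0, 0.03, 1]
    - [0.233, -0.046, -0.075, 0, 0, 0.03, 1]
    - [0.233, -0.046, -0.085, 0, 0, 0.03, 1]
    - [0.233, -0.046, -0.085, 0, 0, 0.03, 1]
    - [0.233, -0.046, -0.085, 0, 0, 0.03, 1]

```text
t: 15.78
tool_pos: [0.632, -0.1664, 0.2295]
orientation: [0.01, -3.134, 0.011]
force: [-0.4, -0.7, -2.9]
opening: 0.0116
```

Run:
```python
from h import *
snap('wrist','w14');snap('scene','sc14');snap('side','s14'); s=robot.read_state(); print(s['t'],s['q'],s['tool_pos'],s['opening'],s['force']); goto((.633,-.1665,.3),90.4)
crop('sc14',280,60,430,180,5,'sc14c');crop('s14',290,190,430,340,4,'s14c')
```

```text
15.9333 [-0.33089917  0.26985536  1.28150164 -0.0088994   1.5895022  -1.90793594] [ 0.63324954 -0.16707574  0.23266932] 0.011589243741555916 [ 0.37725325  0.53467445 -1.68617706]
15.9333 shift [-0.0003  0.0007  0.0842] turn [ 0.017 -0.004  0.002]
```

View pics/w14.png

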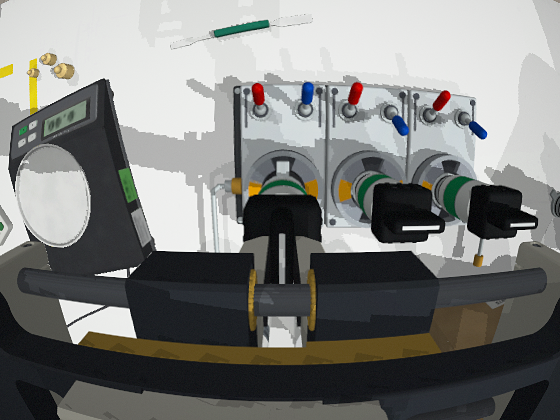

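View pics/sc14.png

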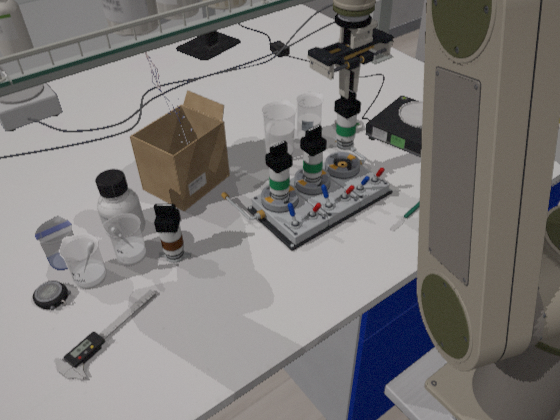

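View pics/s14c.png

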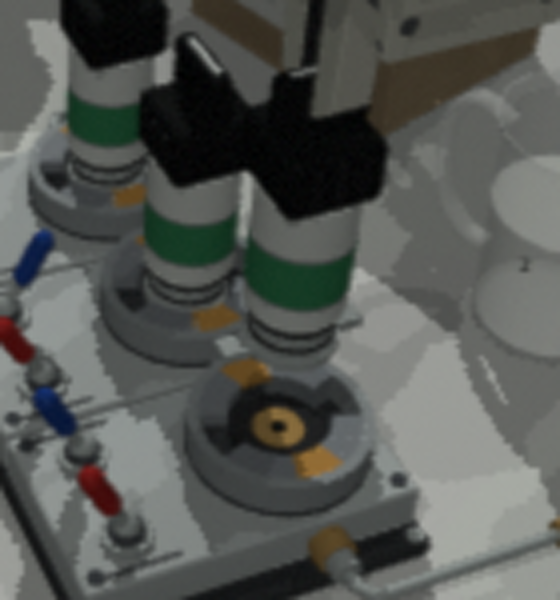

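```bash
cat >> h.py <<'E'
def bands(f,box):
    im=load(f)[2]; hsv=cv2.cvtColor(im,cv2.COLOR_RGB2HSV); M=cv2.inRange(hsv,(65,110,40),(90,255,255))
    n,l,st,c=cv2.connectedComponentsWithStats(M)
    return [(c[i].round(2).tolist(),st[i].tolist()) for i in range(1,n) if st[i,4]>=40 and box[0]<c[i,0]<box[2] and box[1]<c[i,1]<box[3]]
E
python3 - <<'E'
from h import *
a=bands('sc14',(240,60,400,250));b=bands('s14',(250,150,400,330));print(a);print(b)
a.sort(key=lambda t:t[0][0]); b.sort(key=lambda t:t[0][0])
P=[tri(('sc14',*i[0]),('s14',*j[0])) for i,j in zip(a,b)]
for p in P: print(p.round(4))
print('expected a',2*P[1]-P[0])
for f in ('scene0','side0'): print(bands(f,(240,60,400,330)))
E
```

```text
[([345.25, 130.85], [336, 125, 19, 12, 149]), ([312.08, 167.64], [303, 162, 19, 11, 143]), ([279.08, 184.48], [270, 179, 19, 11, 148])]
[([315.45, 220.44], [307, 214, 18, 12, 146]), ([336.54, 249.7], [326, 243, 22, 13, 193]), ([363.4, 259.7], [351, 251, 27, 16, 260])]
[0.6296 0.0335 0.083 ]
[ 0.6324 -0.0677  0.0821]
[ 0.6322 -0.1691  0.1454]
expected a [ 0.63525755 -0.16887444  0.08118933]
[([312.07, 167.57], [303, 162, 19, 11, 145]), ([279.06, 184.58], [270, 179, 19, 11, 145])]
[([315.45, 220.44], [307, 214, 18, 12, 146]), ([336.6, 249.72], [326, 242, 22, 14, 192])]
```

>>> arm_command:
  rows:
    - [0.001, 0.001, -0.02, 0, 0, 0, 1]
    - [0.001, 0.001, -0.04, 0, 0, 0, 1]
    - [0.001, 0.001, -0.055, 0, 0, 0, 1]
    - [0.001, 0.001, -0.058, 0, 0, 0, 1]
    - [0.001, 0.001, -0.058, 0, 0, 0, 1]

```text
t: 16.35
tool_pos: [0.6332, -0.1661, 0.1858]
orientation: [0.009, -3.138, 0.013]
force: [-0.8, -0.3, -2.6]
opening: 0.0116
```

Run:
```python
from h import *
snap('wrist','w15');snap('scene','sc15');snap('side','s15'); s=robot.read_state(); print(s['t'],s['tool_pos'],s['opening'],s['force']); goto((.634,-.1665,.18),90.4)
crop('sc15',310,110,390,180,8,'sc15c');crop('s15',320,230,400,330,6,'s15c');crop('w15',220,90,350,200,6,'w15c')
a=bands('sc15',(240,60,400,250));b=bands('s15',(250,150,400,330));
a.sort(key=lambda t:t[0][0]); b.sort(key=lambda t:t[0][0]);print(a,b)
for i,j in zip(a,b): print(tri(('sc15',*i[0]),('s15',*j[0])).round(4))
```

```text
16.5 [ 0.63458949 -0.16656581  0.18775115] 0.011600270447752723 [ 0.311274   -0.75914622 -3.45996133]
16.5 shift [-0.0007  0.0001 -0.0097] turn [ 0.018 -0.001  0.002]
[([279.11, 184.51], [270, 179, 19, 11, 149]), ([312.1, 167.6], [303, 162, 19, 11, 146]), ([343.4, 146.06], [335, 140, 18, 12, 143])] [([315.45, 220.44], [307, 214, 18, 12, 146]), ([336.84, 249.58], [326, 242, 23, 14, 200]), ([361.57, 277.79], [350, 269, 25, 16, 231])]
[0.6296 0.0335 0.0829]
[ 0.6328 -0.0678  0.0821]
[ 0.6339 -0.1688  0.0995]
```

View pics/sc15c.png

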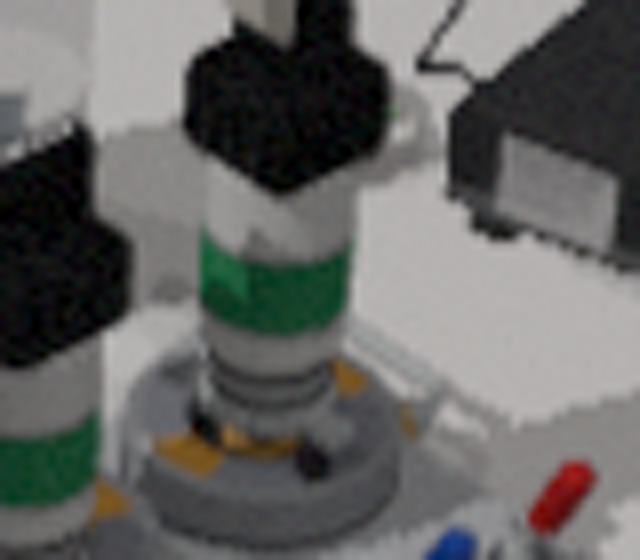

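View pics/s15c.png

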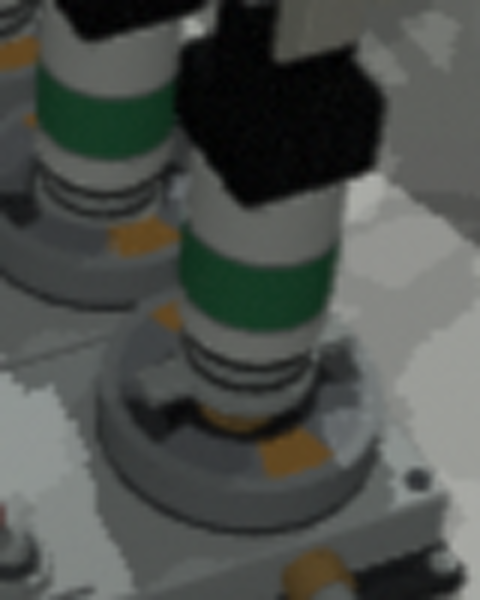

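View pics/w15c.png

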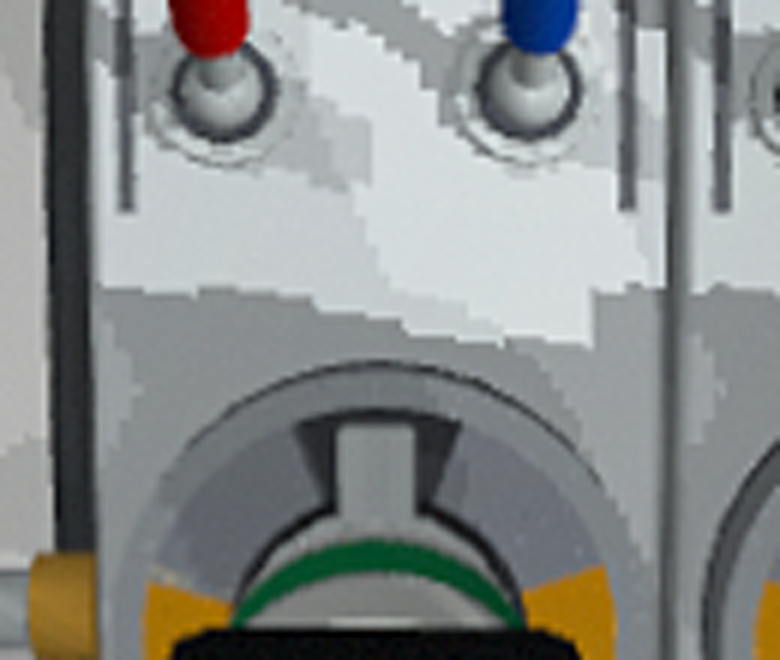

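>>> arm_command:
  rows:
    - [0.0025, 0, 0, 0, 0, 0, 1]
    - [0.0025, 0, -0.005, 0, 0, 0, 1]
    - [0.0025, 0, -0.01, 0, 0, 0, 1]
    - [0.0025, 0, -0.015, 0, 0, 0, 1]
    - [0.0025, 0, -0.018, 0, 0, 0, 1]
    - [0.0025, 0, -0.018, 0, 0, 0, 1]

```text
t: 17.0
tool_pos: [0.6359, -0.1663, 0.1719]
orientation: [0.009, -3.139, 0.014]
force: [0.2, 0.5, -2.9]
opening: 0.0119
```

Run:
```python
from h import *
snap('wrist','w16');s=robot.read_state(); print(s['t'],s['tool_pos'],s['opening'],s['force'],s['wrist_torque'])
crop('w16',220,90,350,220,5,'w16c')
```

```text
17.05 [ 0.63608821 -0.16634956  0.17242122] 0.011535882629202463 [-0.87524446 -1.03423952 -3.78489521] [ 0.04720423 -0.11021137 -0.09502655]
```

View pics/w16c.png

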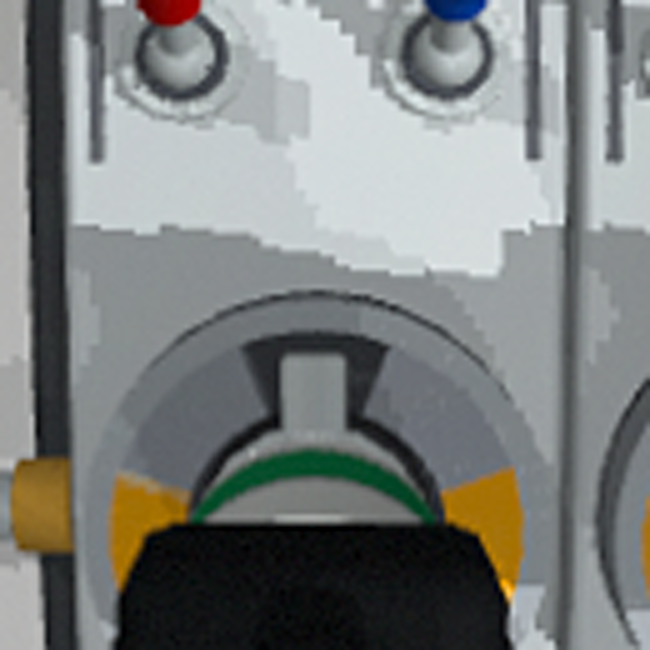

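>>> arm_command:
  rows:
    - [0, 0, -0.002, 0, 0, 0, 1]
    - [0, 0, -0.004, 0, 0, 0, 1]
    - [0, 0, -0.006, 0, 0, 0, 1]
    - [0, 0, -0.008, 0, 0, 0, 1]
    - [0, 0, -0.01, 0, 0, 0, 1]
    - [0, 0, -0.01, 0, 0, 0, 1]
    - [0, 0, -0.01, 0, 0, 0, 1]

```text
t: 17.63
tool_pos: [0.637, -0.1667, 0.1665]
orientation: [-0.009, 3.141, -0.015]
force: [-2.8, -0.6, 8.3]
opening: 0.0115
```

>>> arm_command:
  rows:
    - [-0.0005, 0, -0.002, 0, 0, 0, 1]
    - [-0.001, 0, -0.004, 0, 0, 0, 1]
    - [-0.001, 0, -0.005, 0, 0, 0, 1]
    - [-0.001, 0, -0.006, 0, 0, 0, 1]
    - [-0.001, 0, -0.006, 0, 0, 0, 1]

```text
t: 18.05
tool_pos: [0.6371, -0.1669, 0.1643]
orientation: [-0.009, 3.138, -0.017]
force: [-2.8, 1.6, 11.1]
opening: 0.0117
```

Run:
```python
from h import *
s=robot.read_state(); print(s['t'],s['q'],s['tool_pos'],s['opening'],s['force'],s['wrist_torque']); print(R.from_rotvec(s['orientation']).as_matrix().round(3))
```

```text
18.05 [-0.32879584  0.30118307  1.36854116 -0.00893832  1.46467781 -1.90464947] [ 0.637135   -0.16694562  0.16429767] 0.011650926657989903 [-2.77985149  1.55154105 11.10491862] [0.4195996  0.61516728 0.01257757]
[[-1.    -0.006  0.004]
 [-0.006  1.    -0.011]
 [-0.004 -0.011 -1.   ]]
```

>>> arm_command:
  rows:
    - [-0.001, 0, -0.003, 0, 0, 0, 1]
    - [-0.001, 0, -0.005, 0, 0, 0, 1]
    - [-0.001, 0, -0.006, 0, 0, 0, 1]
    - [-0.001, 0, -0.006, 0, 0, 0, 1]

```text
t: 18.38
tool_pos: [0.6374, -0.1671, 0.1625]
orientation: [-0.01, 3.134, -0.018]
force: [-3.5, 0.8, 14.2]
opening: 0.0113
```

>>> arm_command:
  rows:
    - [-0.001, 0, -0.005, 0, 0, -0.17, 1]
    - [-0.002, 0, -0.005, 0, 0, -0.34, 1]
    - [-0.002, 0, -0.005, 0, 0, -0.5, 1]
    - [-0.002, 0, -0.005, 0, 0, -0.67, 1]
    - [-0.002, 0, -0.005, 0, 0, -0.84, 1]
    - [-0.002, 0, -0.005, 0, 0, -1, 1]
    - [-0.002, 0, -0.005, 0, 0, -1, 1]

```text
t: 18.97
tool_pos: [0.6377, -0.1676, 0.1625]
orientation: [0.81, 3.025, -0.021]
force: [-2.8, 0.6, 14.1]
opening: 0.0114
```

Run:
```python
from h import *
snap('wrist','w17');s=robot.read_state(); print(s['t'],s['tool_pos'],s['opening'],s['force'],s['wrist_torque']); print(R.from_rotvec(s['orientation']).as_matrix().round(3))
crop('w17',180,60,400,240,3.5,'w17c')
```

```text
19.0167 [ 0.63770623 -0.167588    0.16247438] 0.011585737128621565 [-1.39107766  0.83641279 14.2632638 ] [ 0.39351619  0.42690003 -0.05606103]
[[-0.868  0.496  0.006]
 [ 0.496  0.868 -0.015]
 [-0.013 -0.01  -1.   ]]
```

View pics/w17c.png

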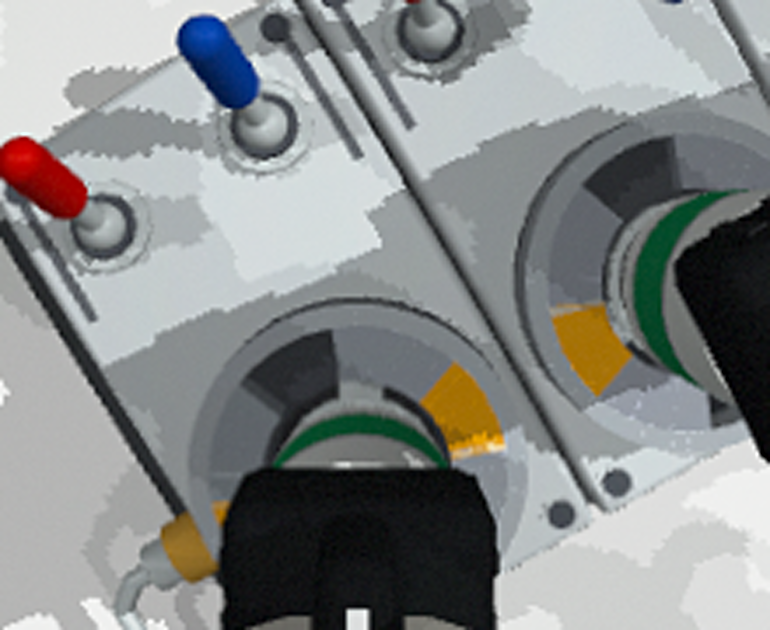

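>>> arm_command:
  rows:
    - [-0.001, 0, -0.005, 0, 0, -0.17, 1]
    - [-0.001, 0, -0.005, 0, 0, -0.34, 1]
    - [-0.001, 0, -0.005, 0, 0, -0.5, 1]
    - [-0.001, 0, -0.005, 0, 0, -0.67, 1]
    - [-0.001, 0, -0.005, 0, 0, -0.84, 1]
    - [-0.001, 0, -0.005, 0, 0, -1, 1]
    - [-0.001, 0, -0.005, 0, 0, -1, 1]

```text
t: 19.6
tool_pos: [0.639, -0.1679, 0.1625]
orientation: [1.566, 2.71, -0.022]
force: [-2.6, 1.1, 13.8]
opening: 0.0112
```

>>> arm_command:
  rows:
    - [-0.001, 0, -0.005, 0, 0, -0.17, 1]
    - [-0.001, 0, -0.005, 0, 0, -0.34, 1]
    - [-0.001, 0, -0.005, 0, 0, -0.5, 1]
    - [-0.001, 0, -0.005, 0, 0, -0.67, 1]
    - [-0.001, 0, -0.005, 0, 0, -0.8, 1]
    - [-0.001, 0, -0.005, 0, 0, -0.9, 1]
    - [-0.001, 0, -0.005, 0, 0, -0.95, 1]
    - [-0.001, 0, -0.005, 0, 0, -0.95, 1]

```text
t: 20.27
tool_pos: [0.6393, -0.1681, 0.1623]
orientation: [2.186, 2.24, -0.023]
force: [-4.2, 1.6, 16.4]
opening: 0.0114
```

Run:
```python
from h import *
s=robot.read_state(); print(s['t'],s['tool_pos'],s['opening'],s['force'],s['wrist_torque']); print(R.from_rotvec(s['orientation']).as_matrix().round(3))
```

```text
20.2667 [ 0.63925222 -0.1681302   0.16229449] 0.01137005537445834 [-4.19914352  1.62828357 16.38573582] [0.50730278 1.48693602 0.30238525]
[[-0.024  1.    -0.002]
 [ 1.     0.024 -0.018]
 [-0.018 -0.003 -1.   ]]
```

>>> arm_command:
  rows:
    - [-0.004, 0, -0.004, 0, 0, -0.08, 1]
    - [-0.004, 0, -0.004, 0, 0, -0.08, 1]
    - [-0.004, 0, 0.0, 0, 0, -0.06, 1]
    - [-0.004, 0, 0.004, 0, 0, -0.05, 1]
    - [-0.004, 0, 0.008, 0, 0, -0.05, 1]
    - [-0.004, 0, 0.008, 0, 0, -0.05, 1]

```text
t: 20.77
tool_pos: [0.6361, -0.1679, 0.1691]
orientation: [2.216, 2.211, -0.022]
force: [-1.8, 1.4, 2.5]
opening: 0.0111
```

Run:
```python
from h import *
snap('wrist','w18');s=robot.read_state(); print(s['t'],s['tool_pos'],s['opening'],s['force'],s['wrist_torque']); print(R.from_rotvec(s['orientation']).as_matrix().round(3))
```

```text
20.8167 [ 0.63621045 -0.16789729  0.16915952] 0.011679499960434742 [-1.78738923  1.95482239  3.49878414] [0.58723321 0.43534604 0.04685816]
[[ 0.002  1.    -0.002]
 [ 1.    -0.002 -0.018]
 [-0.018 -0.002 -1.   ]]
```

View pics/w18.png

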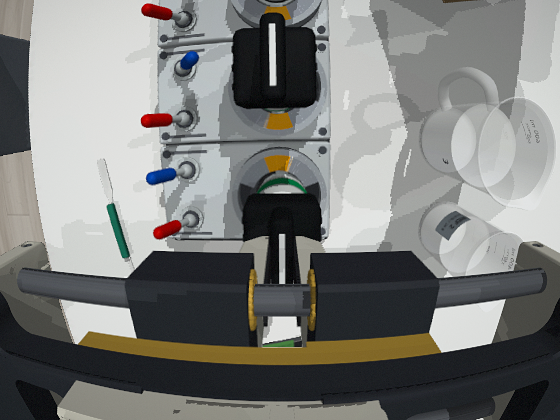

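>>> arm_command:
  rows:
    - [0, 0, 0.002, 0, 0, 0, 1]
    - [0, 0, 0.004, 0, 0, 0, 1]
    - [0, 0, 0.004, 0, 0, 0, 1]

```text
t: 21.07
tool_pos: [0.635, -0.1677, 0.1693]
orientation: [2.218, 2.213, -0.025]
force: [2.2, -2.3, -17.7]
opening: 0.0118
```

>>> arm_command:
  rows:
    - [0.0005, 0, -0.001, 0, 0, 0, 1]
    - [0.0005, 0, -0.001, 0, 0, 0, 0.65]
    - [0.0005, 0, -0.001, 0, 0, 0, 0.65]
    - [0.0005, 0, -0.001, 0, 0, 0, 0.65]
    - [0.0005, 0, -0.001, 0, 0, 0, 0.65]
    - [0.0005, 0, 0.02, 0, 0, 0, 0.65]
    - [0.0005, 0, 0.05, 0, 0, 0, 0.65]
    - [0.0005, 0, 0.09, 0, 0, 0, 0.65]
    - [0.0005, 0, 0.13, 0, 0, 0, 0.65]
    - [0.0005, 0, 0.13, 0, 0, 0, 0.65]

```text
t: 21.9
tool_pos: [0.6383, -0.1687, 0.2829]
orientation: [2.21, 2.205, -0.016]
force: [1.2, -0.1, 1.1]
opening: 0.0325
```

Run:
```python
from h import *
snap('wrist','w19');snap('scene','sc19');snap('side','s19');s=robot.read_state(); print(s['t'],s['q'],s['tool_pos'],s['opening'],s['force'])
a=bands('sc19',(240,60,400,250));b=bands('s19',(250,150,400,330));
a.sort(key=lambda t:t[0][0]); b.sort(key=lambda t:t[0][0]);print(a,b)
for i,j in zip(a,b): print(tri(('sc19',*i[0]),('s19',*j[0])).round(4))
crop('sc19',250,100,400,220,5,'sc19c');crop('s19',260,190,400,340,4,'s19c')
```

```text
22.05 [-0.32538703  0.27065927  1.20634335 -0.01802232  1.66291837 -0.32479235] [ 0.63577076 -0.16785303  0.27396937] 0.03264269152757787 [-0.78893548 -1.79597139 -0.75456465]
[([279.08, 184.48], [270, 179, 19, 11, 148]), ([311.92, 167.6], [303, 162, 19, 11, 146]), ([342.18, 151.44], [334, 145, 18, 12, 138])] [([315.51, 220.44], [307, 214, 18, 12, 145]), ([336.63, 249.62], [326, 242, 23, 14, 194]), ([361.96, 284.48], [351, 275, 24, 16, 218])]
[0.6297 0.0335 0.0829]
[ 0.6328 -0.0675  0.0821]
[ 0.6367 -0.169   0.0812]
```

View pics/w19.png

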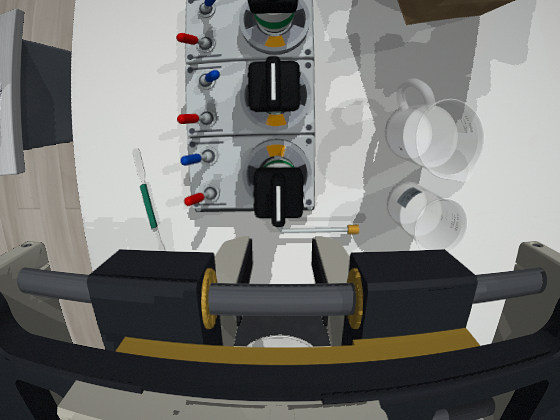

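View pics/sc19c.png

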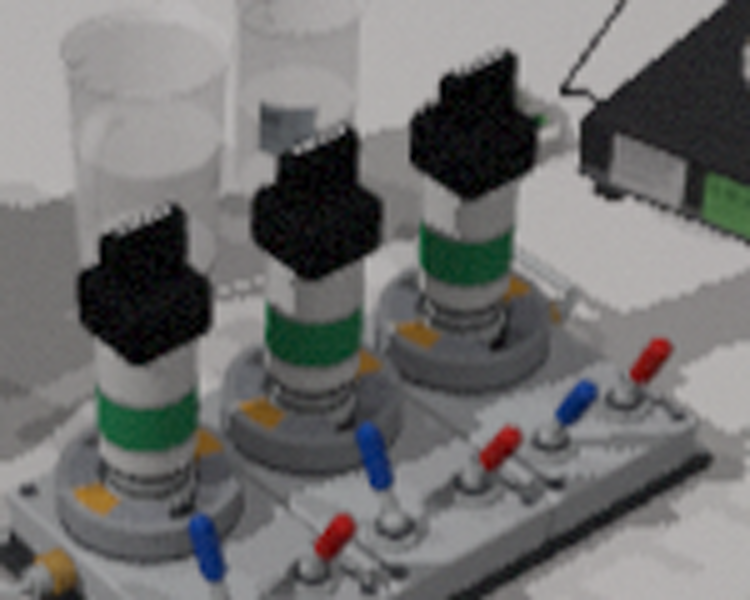

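View pics/s19c.png

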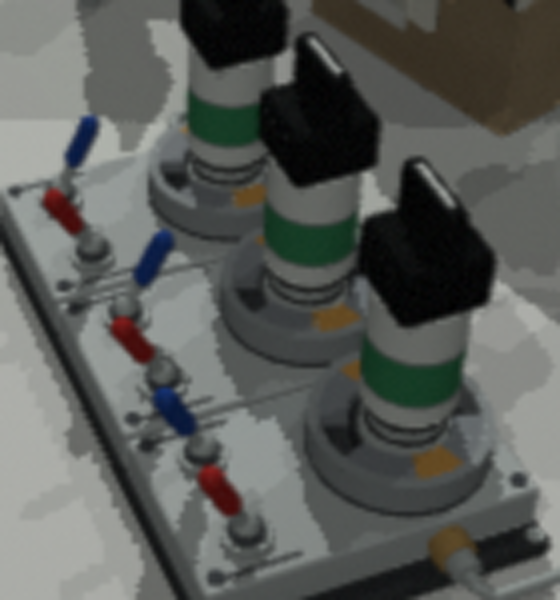

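>>> arm_command:
  rows:
    - [-0.05, 0.01, 0.03, 0, 0, 0.25, 0.9]
    - [-0.1, 0.02, 0.03, 0, 0, 0.5, 1]
    - [-0.15, 0.03, 0, 0, 0, 0.75, 1]
    - [-0.2, 0.032, 0, 0, 0, 1, 1]
    - [-0.2, 0.032, 0, 0, 0, 1, 1]

```text
t: 22.47
tool_pos: [0.4683, -0.1402, 0.2681]
orientation: [1.562, 2.723, -0.023]
force: [0.1, 0.2, -0.8]
opening: 0.0037
```

>>> arm_command:
  rows:
    - [0, 0, 0, 0, 0, 0.25, 1]
    - [0, 0, 0, 0, 0, 0.5, 1]
    - [0, 0, 0, 0, 0, 0.75, 1]
    - [0, 0, 0, 0, 0, 1, 1]
    - [0, 0, 0, 0, 0, 1, 1]

```text
t: 22.88
tool_pos: [0.4673, -0.1399, 0.2661]
orientation: [0.792, 3.037, -0.02]
force: [0.5, -0.3, 0.1]
opening: 0.0003
```

>>> arm_command:
  rows:
    - [0, 0, 0, 0, 0, 0.25, 1]
    - [0, 0, 0, 0, 0, 0.5, 1]
    - [0, 0, 0, 0, 0, 0.75, 1]
    - [0, 0, 0, 0, 0, 1, 1]
    - [0, 0, 0, 0, 0, 1, 1]

```text
t: 23.3
tool_pos: [0.4664, -0.1395, 0.2639]
orientation: [-0.033, 3.138, -0.017]
force: [0.2, -0.3, 0.6]
opening: 0.0005
```

Run:
```python
from h import *
snap('wrist','w20');s=robot.read_state(); print(s['t'],s['q'],s['tool_pos'],s['opening'],s['force']);goto((.475,-.142,.13),90)
```

```text
23.35 [-0.3893012  -0.20356944  1.70888804 -0.00841112  1.6290799  -1.97929454] [ 0.46637305 -0.13952598  0.26398687] 0.00040374785701009644 [1.13827174 0.36224143 0.02958525]
23.35 shift [ 0.0108 -0.0031 -0.1675] turn [ 0.02   0.006 -0.036]
```

View pics/w20.png

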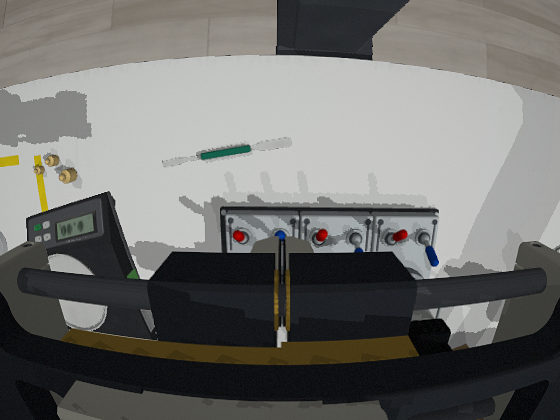

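>>> arm_command:
  rows:
    - [0.007, -0.003, -0.05, 0, 0, -0.036, 1]
    - [0.007, -0.003, -0.1, 0, 0, -0.036, 1]
    - [0.007, -0.003, -0.15, 0, 0, -0.036, 1]
    - [0.007, -0.003, -0.19, 0, 0, -0.036, 1]
    - [0.007, -0.003, -0.22, 0, 0, -0.036, 1]
    - [0.007, -0.003, -0.24, 0, 0, -0.036, 1]
    - [0.007, -0.003, -0.246, 0, 0, -0.036, 1]
    - [0.007, -0.003, -0.246, 0, 0, -0.036, 1]

```text
t: 24.02
tool_pos: [0.4698, -0.141, 0.0646]
orientation: [-0.002, -3.14, 0.014]
force: [0.5, 0.2, 0.3]
opening: 0.0007
```

Run:
```python
from h import *
snap('side','s21');snap('scene','sc21');s=robot.read_state(); print(s['t'],s['tool_pos'],s['opening'],s['force'])
crop('s21',240,180,420,350,4,'s21c');crop('sc21',280,110,440,240,5,'sc21c')
```

```text
24.1167 [ 0.47215245 -0.14199028  0.06770016] 0.00035060969891111864 [ 0.04163448 -0.39566635  1.10472629]
```

View pics/s21c.png

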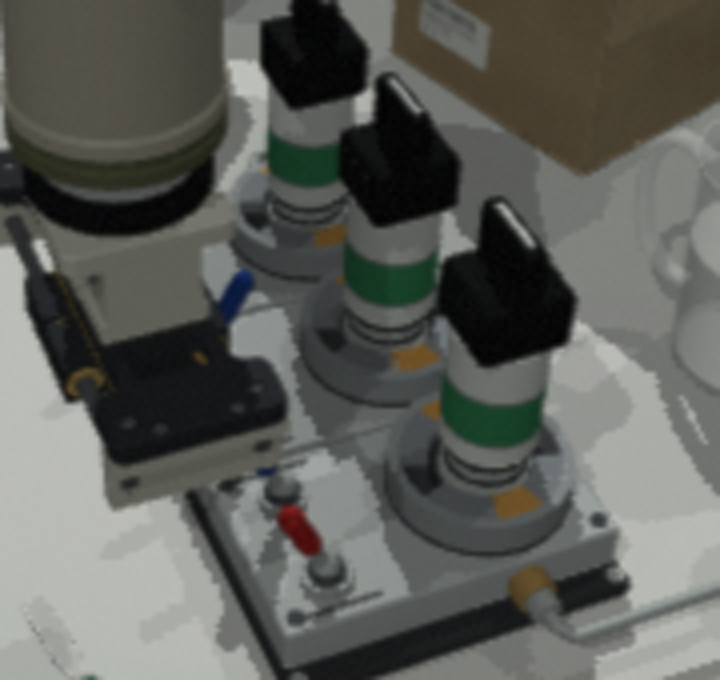

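View pics/sc21c.png

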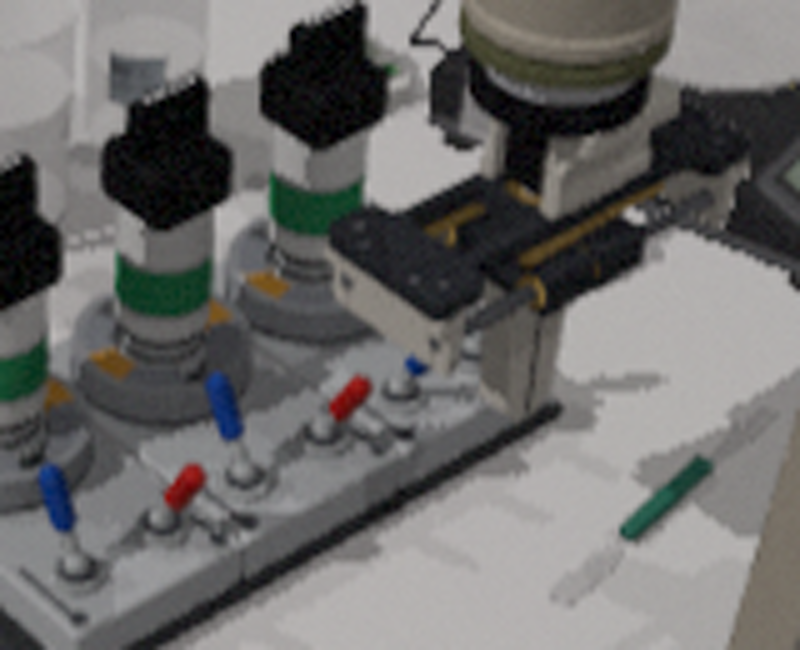

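Run:
```python
from h import *
p=np.array([.42318,.25507,.20478]);M=R.from_rotvec([-.154,-3.132,.006]).as_matrix()
for zt in (-.05,-.06,-.07,-.08,-.09,-.1):
  print(zt,[((proj('sc11',p+M@np.array([xo,.094,zt]))-(170,170))*5).round() for xo in (-.0375,.0375)],[((proj('s11',p+M@np.array([xo,-.094,zt]))-(140,60))*5).round() for xo in (-.0375,.0375)])
```

```text
-0.05 [array([ 74., 286.]), array([169., 425.])] [array([373., 395.]), array([189., 419.])]
-0.06 [array([ 69., 264.]), array([165., 404.])] [array([370., 373.]), array([185., 397.])]
-0.07 [array([ 65., 242.]), array([161., 381.])] [array([368., 351.]), array([181., 374.])]
-0.08 [array([ 60., 220.]), array([157., 359.])] [array([365., 328.]), array([177., 352.])]
-0.09 [array([ 56., 197.]), array([153., 336.])] [array([362., 305.]), array([173., 328.])]
-0.1 [array([ 51., 174.]), array([149., 312.])] [array([360., 282.]), array([169., 305.])]
```

>>> arm_command:
  rows:
    - [0.02, 0, 0, 0, 0, 0, 1]
    - [0.035, 0, 0, 0, 0, 0, 1]
    - [0.045, 0, 0, 0, 0, 0, 1]
    - [0.055, 0, 0, 0, 0, 0, 1]
    - [0.065, 0, 0, 0, 0, 0, 1]
    - [0.072, 0, 0, 0, 0, 0, 1]
    - [0.08, 0, 0, 0, 0, 0, 1]
    - [0.086, 0, 0, 0, 0, 0, 1]
    - [0.09, 0, 0, 0, 0, 0, 1]
    - [0.09, 0, 0, 0, 0, 0, 1]

```text
t: 24.95
tool_pos: [0.5445, -0.1419, 0.0674]
orientation: [0.001, 3.138, -0.016]
force: [-1.2, -0.1, 0.1]
opening: 0.0007
```

Run:
```python
from h import *
snap('side','s22');snap('scene','sc22');s=robot.read_state(); print(s['t'],s['tool_pos'],s['opening'],s['force'])
crop('s22',240,180,420,350,4,'s22c');crop('sc22',280,110,440,240,5,'sc22c')
```

```text
25.05 [ 0.54424025 -0.14188074  0.06752824] 0.0005863137743566294 [-0.05859736  0.06043087 -0.33740867]
```

View pics/sc22c.png

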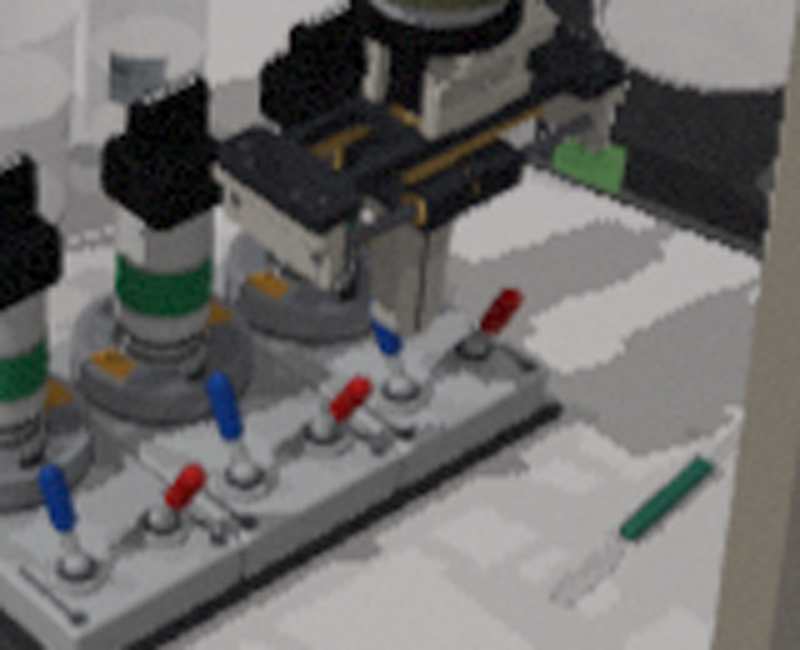

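View pics/s22c.png

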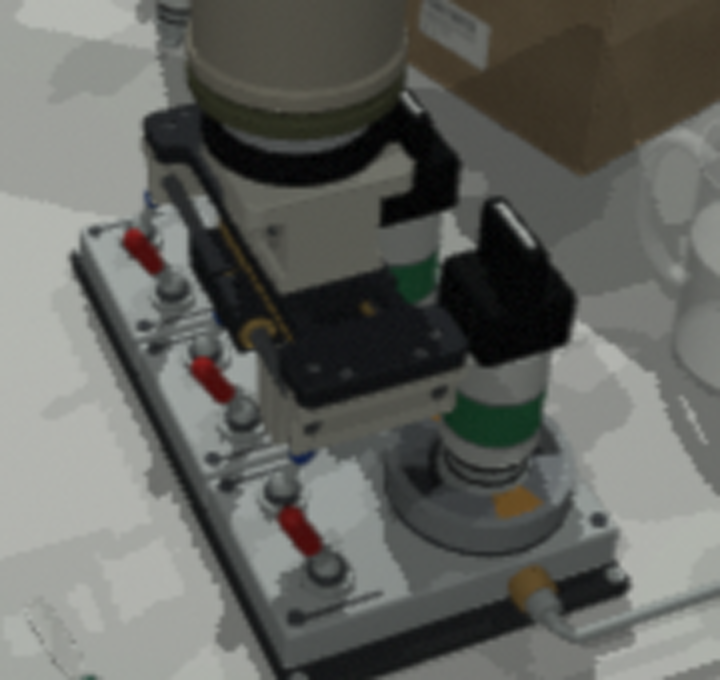

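>>> arm_command:
  rows:
    - [0.003, 0, 0, 0, 0, 0, 1]
    - [0.006, 0, 0, 0, 0, 0, 1]
    - [0.008, 0, 0, 0, 0, 0, 1]
    - [0.008, 0, 0, 0, 0, 0, 1]

```text
t: 25.38
tool_pos: [0.5486, -0.1418, 0.0668]
orientation: [-0.001, -3.14, 0.016]
force: [-9.1, -0.6, 4.5]
opening: 0.0004
```

>>> arm_command:
  rows:
    - [-0.04, 0, 0, 0, 0, 0, 1]
    - [-0.08, 0, 0, 0, 0, 0, 1]
    - [-0.11, 0, 0.03, 0, 0, 0, 1]
    - [-0.13, 0, 0.08, 0, 0, 0, 1]
    - [-0.15, 0, 0.13, 0, 0, 0, 1]
    - [-0.17, 0, 0.18, 0, 0, 0, 1]
    - [-0.19, 0, 0.23, 0, 0, 0, 1]
    - [-0.19, 0, 0.23, 0, 0, 0, 1]

```text
t: 26.05
tool_pos: [0.398, -0.1431, 0.2594]
orientation: [0.002, 3.132, -0.024]
force: [0.4, -0.7, 0.7]
opening: 0.0005
```

Run:
```python
from h import *
snap('side','s23');snap('scene','sc23');s=robot.read_state(); print(s['t'],s['tool_pos'],s['opening'],s['force'])
crop('s23',240,180,420,350,4,'s23c');crop('sc23',240,110,400,240,5,'sc23c')
a=bands('sc23',(240,60,400,250));b=bands('s23',(250,150,400,330));
a.sort(key=lambda t:t[0][0]); b.sort(key=lambda t:t[0][0]);print(a,b)
```

```text
26.15 [ 0.39802513 -0.14264043  0.25425374] 0.000601084748759549 [ 0.27407487 -0.28825191 -0.76231427]
[([279.11, 184.51], [270, 179, 19, 11, 149]), ([312.07, 167.57], [303, 162, 19, 11, 145]), ([342.22, 151.35], [334, 145, 18, 12, 139])] [([315.41, 220.41], [307, 214, 18, 12, 145]), ([336.61, 249.62], [326, 242, 23, 14, 196]), ([362.01, 284.49], [351, 275, 24, 16, 219])]
```

View pics/sc23c.png

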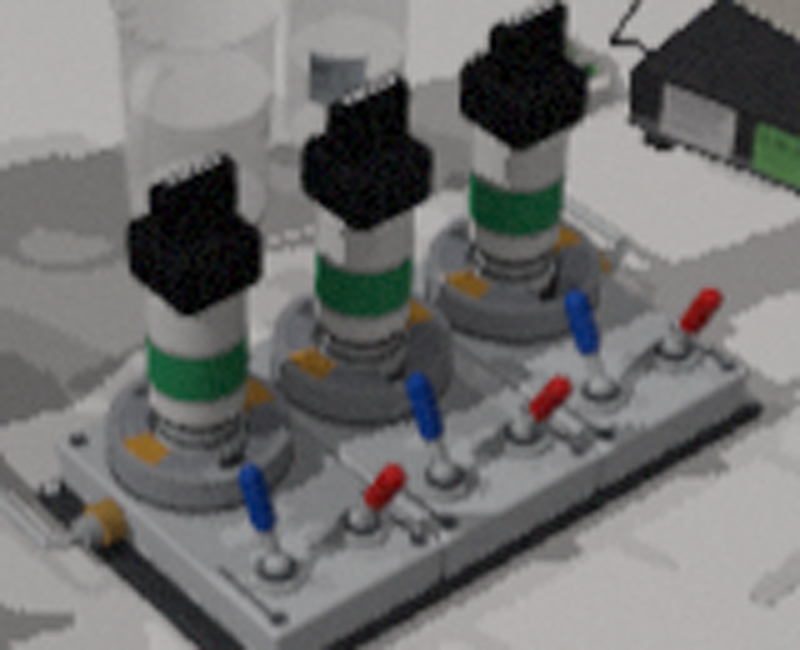

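View pics/s23c.png

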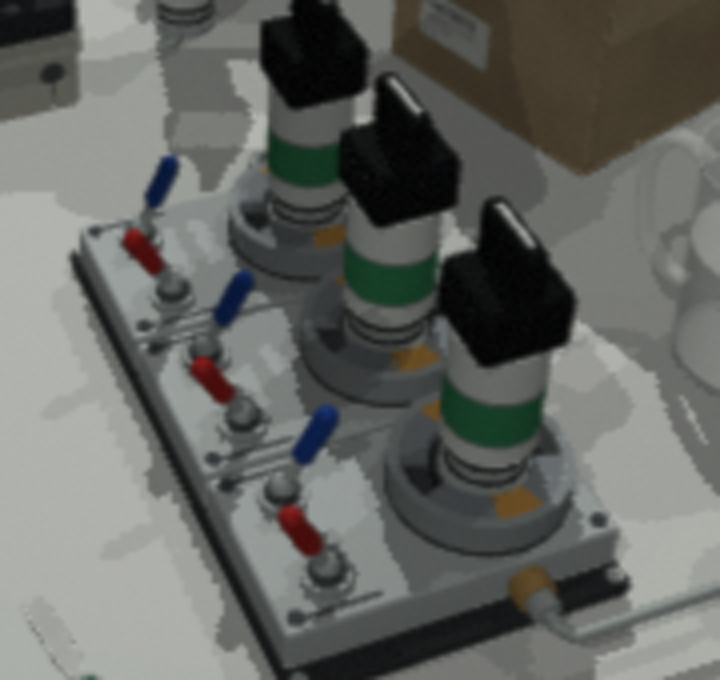

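Run:
```python
from h import *
print(ticket.close_job())
```

```text
the job is handed in; nothing more can be done
None
```

The fresh cartridge is locked in the empty collar, its blue supply toggle is open, and the job was handed in at about 26 s with the arm clear. I stood the cartridge up, re-gripped it by the wing, and pressed it about 7 mm into the collar. I then turned it about 90° clockwise, let it rise, and pushed the toggle over with closed fingers until it met its end stop (about 9 N).

**Locked:** a light upward pull met 17.7 N with only about 0.2 mm of movement. The band heights of the three cartridges also agree: 81.2 mm for the new one, 82.1 and 82.9 mm for the fitted ones. The wing lies along the row, and the position is within about 1–2 mm of where the row puts it.

**Toggles and spent cartridge:** in the last pictures all three blue toggles lean equally to the rear and all three reds to the front. I saw no contact with the spent cartridge, but I did not re-measure its position at the end.

**Disagreement:** the fingertips measured about 7 mm behind the reported TCP, not 17 mm ahead of it as stated. My first try at the wing therefore closed on air above it without contact. I confirmed the offset in the scene and side views, lowered the grip to match, and regripped.

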